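Get the ball dish out of its dust cabinet and present it turned by a quarter

ROBOT

A 6-joint arm with a two-finger parallel gripper is mounted at the origin on the work surface; the furniture and walls round the work are solid. World frame = base frame: x ahead of the robot, y to its left, z up, the work surface at z = 0. Lengths are in m, angles in degrees, forces in N, time in s.
With the tool pointing down it reaches from about 0.4 to 0.825 m from the base axis. Payload 7 kg.
Tool frame: the origin (TCP) lies at the centre of the arm's flange, where the gripper is bolted on; the fingertips stand 178 mm ahead of it and the grasp point (between the pads) lies ahead of it (ctrl.grip_depth is the z of the grasp point in the tool frame, in m); z points along the fingers, x is the direction in which the jaws open and shut, and the axes are right-handed (so a half turn about z gives the same grasp; the last joint's range is limited). The gripper opens to 88 mm and grips with 3 to 60 N. Pads are 19 mm wide; open, the fingers measure 130 mm over their backs; the gripper's body (78 mm by 193 mm) begins 47 mm behind the grasp point.
Start: joints at [-54.712, 20.546, 0.682, 0, -70.136, -16.507], TCP at [0.217, -0.639, 0.405] pointing down, gripper open.
Joint ranges: [-176.03, 176.03], [-82.01, 121.73], [-58.28, 71.71], [-173.87, 95.51], [-174.79, -0.11], [-173.66, 173.66]. Speed limits (degrees/s): [136.94, 136.94, 172.46, 180, 180, 180].

INTERFACE

Orientations are given as [roll, pitch, yaw] about the fixed x, y, z axes, in that order (R = Rz(yaw) Ry(pitch) Rx(roll)).
In Python, from plant import ctrl gives the robot as it stands.
- The arm moves only by the tool carry_out, never from a script. Its arguments are lists of equal length, an entry for each row: "linear": the shift along the tool's x, y, z in cm, a list of three; "twist": the turn about the tool's z in degrees. In form: {"linear": [[tx, ty, tz], ...], "twist": [twist, ...]}. A call has 1 to 12 rows; each row is the pose to reach, as a shift and turn from the pose measured when the call began, along the tool's axes at that moment; what a row does not reach only later rows make up. A row lasts 1/12 s, in which the tool goes at most 41.7 mm and 7.16 degrees, less where a joint would pass 70% of its speed; a pose out of reach is approached as far as the arm can. A call with a gripper value outside its range is refused whole. "fingers" is the gripper's target within -1 to 1 (fully open at 1, half-way at 0, shut at -1), set as the call begins (left out, the last holds). The fingers move at their own pace and stop on an object; the grip force is fixed at half the most. Time passes only in rows, so rows that repeat a pose let the fingers close. It gives the time, the measured TCP pose, the force and the opening at its end, in the units of the state.
- ctrl.get_obs(): the state, without advancing time (a new reading comes with each control period).
- ctrl.snapshot(name): name is "scene" or "top"; returns the picture (480x640x3 uint8, blue, green, red); there is no depth.
- ctrl.camera_params(name): a dict with "fovy" (degrees; the focal length in pixels is half the picture's height over the tangent of half this angle, whatever the lens; pixels are square), "cx", "cy" (the principal point, pixels), "eye" and "rotation" of the camera in the world. Camera axes: x right, y down, z forward; pixel columns grow to the right and rows downward; lengths in m; the calibration is good to about 2 mm. A picture is of the moment at which its call begins. camera_params takes no time and is no camera call.
- ctrl.close_job(): hands the job in, once; it reports no verdict.
The state is a dict: "clock": time; "joint_pos": joint angles; "qvel": joint speeds; "tau": joint torques, N m; "tool_pos": TCP position; "orientation": TCP orientation; "force": force on the tool from outside, world axes, zero at the start; "moment": the same for the moment, N m; "opening": finger opening in m.
Only numpy, scipy, OpenCV 4.12 (cv2) and the standard library are available. Lean on these libraries where they do the work, as an engineer would, in place of code of your own. Each camera call takes 0.05 s, during which the arm holds its last target.

TASK

Pull down the drop front of the small grey cabinet, bring out the handled dish with its loose steel ball, stand it on the free bench beside the cabinet with its handle still pointing the way it did, and push the drop front fully shut again to keep dust out. Then lift the dish straight up by its handle to well above the cabinet's roof, and only up there turn it a quarter turn (either way) from how it stood in the cabinet, for inspection. Keep the dish level with the ball in its middle all along, leave the other things alone, and finish still holding the dish up in the gripper, level and still.

Things in the scene. Friction and masses are not known exactly. Their poses are not given: they have to be found in the camera images.
- cabinet: Fixed grey sheet-metal dust cabinet, 160 (x) x 164 (y) mm, 106 mm tall. Origin: centre of its underside, on the bench; its own x axis points from its front to its back, z up. Its floor is 40 mm above the bench. A roof (top at 106, underside at 100 mm) covers only the back part, from x = -12 to +80 mm in its own frame; in front of that it is open at the top between low side walls (76 mm high, inner faces at y = +-76 mm). The front is closed by the drop front.
- flap (a joint): Drop front of the cabinet, hinged along its lower edge. 0 = upright, shut; 1.57 = lying level in front of the cabinet, flush with its floor. The stiff hinge (0.25 N m of friction) lets it stay at any angle. It may start slightly ajar.
- flap_hinge (a point): Middle of the hinge axis of the drop front, 84 mm in front of the cabinet's origin and 36 mm above the bench. The hinge axis runs along the cabinet's y.
- flap_bar (a point): Middle of the round pull bar (10 mm thick, 96 mm free length along the cabinet's y) that runs along the free edge of the drop front, 95 mm from the hinge axis. It is held between two brackets 8 mm wide, and an open gap of 36 mm lies between the bar and the edge of the 8 mm thick panel, so fingers can straddle the bar from above at every angle: the bar is 131 mm above the bench when shut and 36 mm when open.
- dish: Loose round aluminium dish, 96 mm across, rim 20 mm high, about 0.15 kg, inside a shallow cone that lets the ball rest in the middle (floor 5 mm above the underside). Origin: centre of its underside; z up; its own x axis points from the handle to the bowl. It starts on the cabinet's floor, bowl under the roof, handle to the front.
- dish_center (a point): Centre of the dish's inner floor, 5 mm above its underside. Same axes as the dish.
- dish_grip (a point): Grasp point of the dish's handle: an upright flat tab 12 mm thick (across the dish's y), 37 mm long (along the dish's x), from 10 to 52 mm above the dish's underside. This point lies on its mid-plane, 68.5 mm from the dish's centre along its -x and 40 mm above the underside. Pinch it from above across its thickness.
- ball_center (a point): Centre of the loose steel ball, 18 mm in diameter, 24 g, lying in the middle of the dish. It starts to roll up the cone at a sideways acceleration of about 2 m/s2.
- weight: Bystander, not to be disturbed: small brass check weight with a neck, 29 mm across, 46 mm tall, beside the cabinet's right wall; origin under its centre
- jog_block: Bystander, not to be disturbed: wooden knocking block with a black rubber face, 51x110x50 mm, far right; origin under its centre
- stapler: Bystander, not to be disturbed: desk stapler 36x150x66 mm, far right; origin under its centre
- marker: Bystander, not to be disturbed: felt marker 18x135x20 mm, lying near the robot on the right; origin under its centre
- eraser: Bystander, not to be disturbed: eraser block 23x55x15 mm, lying near the robot on the left; origin under its centre
- cards: Bystander, not to be disturbed: banded pack of cards 56x86x33 mm, on the left; origin under its centre
- dispenser: Bystander, not to be disturbed: tape dispenser 62x160x98 mm, far left; origin under its centre
- glue: Bystander, not to be disturbed: standing glue stick, 24 mm across, 86 mm tall, on the left; origin under its centre
Not all that is in view belongs to the job. Leave any purple or turquoise look-alike of the dish alone.

How it is judged (in metres and radians):
On the way, in this order (a step that is already met when the one before it is completed fails the run):
1. the drop front is pulled down, with the dish still inside (value of joint flap above 1.35 rad and horizontal distance between dish and cabinet below 0.06 m), for 0.1 s.
2. the dish stands upright on the bench, its handle pointing as it did in the cabinet (within 0.35 rad), and the drop front is shut again (under 0.1 rad) (value of joint flap below 0.1 rad and height (world z) of dish below 0.01 m and angle between dish's own z axis and vertical below 0.08 rad and angle between the x axis of dish and the x axis of cabinet, either way round below 0.35 rad and horizontal distance between dish and cabinet above 0.13 m), for 0.2 s.
3. the dish is lifted clear (underside 0.14 m above the bench or more), not yet turned (within 0.35 rad of its way in the cabinet), ball in the middle (height (world z) of dish above 0.14 m and angle between the x axis of dish and the x axis of cabinet, either way round below 0.35 rad and horizontal distance between ball_center and dish_center below 0.015 m), for 0.1 s.
At the end, for the whole second after the job is handed in: Held by the fingers alone and at rest: dish underside over 0.14 m above the bench, tilt under 0.12 rad, a quarter turn (within 0.25 rad, either way) from its direction in the cabinet, ball within 13 mm of the dish's centre, drop front shut (under 0.12 rad) (height (world z) of dish above 0.14 m and angle between dish's own z axis and vertical below 0.12 rad and angle between the x axis of dish and the y axis of cabinet, either way round below 0.25 rad and horizontal distance between ball_center and dish_center below 0.013 m and z of ball_center in the frame of dish below 0.025 m and linear speed of dish below 0.03 m/s and angular speed of dish below 0.15 rad/s and contact force between the fingers and dish above 2 N and contact force between dish and cabinet below 0.2 N and value of joint flap below 0.12 rad); the arm keeps its last pose, push and grip.
It fails at once if the ball rolls up to the rim or out of the dish (over 34 mm from the centre of its floor) (distance between ball_center and dish_center above 0.034 m).
It fails at once if the dish is tilted by more than 0.3 rad (angle between dish's own z axis and vertical above 0.3 rad).
It fails at once if a bystander is moved by more than 25 mm (distance of any of weight, jog_block, stapler, marker, eraser, cards, dispenser, glue from where it was at the start of the episode above 0.025 m).
It also fails if it takes over 72 s, if anything falls off the work surface, if the arm or the gripper's body presses on something with over 40 N, if the wrist force passes 120 N, or if a joint passes its speed limit or range.

## Working session

There is one attempt and no reset: what is moved stays moved. The work goes in short steps, Python scripts to look and compute and a tool call to move; the robot and the scene stay as the last step left them, time stands still between calls to the robot, and variables do not carry over. Pictures are saved under pics/ and viewed, and the job is handed in when it is done.

Besides the shell and the picture viewer there is one more tool, called after "Request:" as a command line: name --pt "numbers of a row" for each row, then --argument value for the rest. carry_out: Moves the arm, as the interface text tells. Its arguments: {"type":"object","properties":{"linear":{"type":"array","items":{"type":"array","items":{"type":"number"}}},"twist":{"type":"array","items":{"type":"number"}},"fingers":{"type":"number"}},"required":["linear","twist"]}

```bash
ls; mkdir -p pics; python3 - <<'E'
from plant import ctrl
import cv2
for n in ("scene","top"):
    cv2.imwrite(f"pics/{n}0.png",ctrl.snapshot(n)); print(n,ctrl.camera_params(n))
print(ctrl.get_obs(),ctrl.grip_depth)
E
```

```text
pics
scene {'fovy': 54.32018233334902, 'cx': 321.0757251241565, 'cy': 238.29316356830824, 'eye': array([-0.29797022,  0.66452484,  0.87957036]), 'rotation': array([-127.20436286,   -0.19226332, -128.86424784])}
top {'fovy': 48.55963589733953, 'cx': 318.05685488220337, 'cy': 235.3181750387869, 'eye': array([ 0.29109544, -0.01080067,  1.79718364]), 'rotation': array([-173.58773237,    0.71447248,  -90.47348768])}
{'clock': 0.1, 'joint_pos': array([-5.47124490e+01,  2.05866574e+01,  6.40082172e-01, -1.63130065e-02,
       -7.01363367e+01, -1.65080955e+01]), 'qvel': array([ 0.00847447, -0.04699032,  0.18558967,  0.04929439,  0.09318603,
       -0.27429887]), 'tau': array([-5.59265245e-04, -5.84160304e+01,  2.93756837e+01,  7.01569989e+00,
        1.01481011e-02, -5.17498586e-05]), 'tool_pos': array([ 0.21725398, -0.63890507,  0.40383632]), 'orientation': array([-1.79991143e+02, -8.38523141e-02,  1.08773895e+02]), 'force': array([ 0.61119777,  0.90367278, -1.7114217 ]), 'moment': array([ 0.01805321, -0.02262591, -0.02367058]), 'opening': 0.08751200983711446} 0.1593
```

View pics/scene0.png

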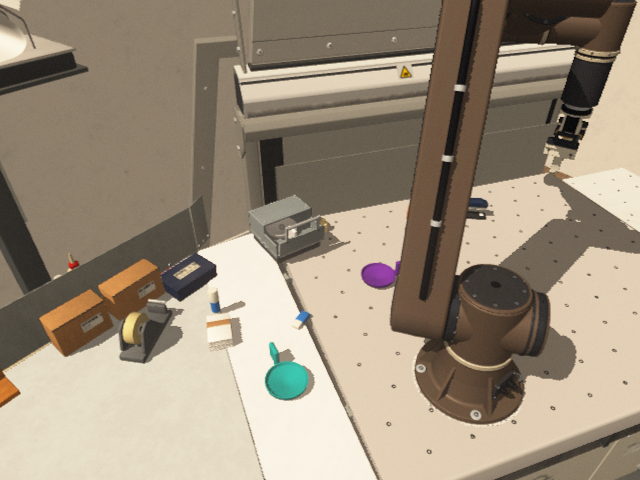

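View pics/top0.png

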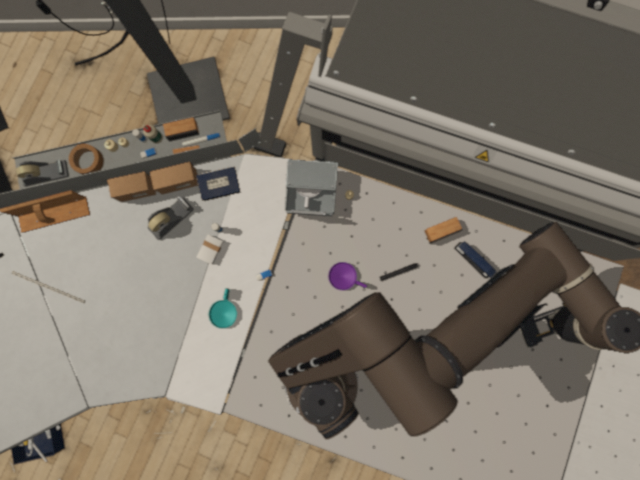

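```bash
cat > h.py <<'E'
import numpy as np, cv2
from scipy.spatial.transform import Rotation as R
from plant import ctrl
def cam(n):
    p=ctrl.camera_params(n); f=240/np.tan(np.radians(p['fovy']/2))
    return f,p['cx'],p['cy'],np.array(p['eye']),R.from_euler('xyz',p['rotation'],degrees=True).as_matrix()
def proj(n,P):
    f,cx,cy,e,M=cam(n); q=(np.atleast_2d(P)-e)@M
    return np.c_[cx+f*q[:,0]/q[:,2],cy+f*q[:,1]/q[:,2]]
def ray(n,uv):
    f,cx,cy,e,M=cam(n); d=M@np.array([(uv[0]-cx)/f,(uv[1]-cy)/f,1]); return e,d/np.linalg.norm(d)
def onz(n,uv,z):
    e,d=ray(n,uv); return e+d*(z-e[2])/d[2]
def crop(img,x0,y0,x1,y1,name,s):
    cv2.imwrite(name,cv2.resize(img[y0:y1,x0:x1],None,fx=s,fy=s,interpolation=cv2.INTER_CUBIC))
E
python3 - <<'E'
from h import *
print(proj("top",[[0,0,0],[.5,0,0]]),proj("scene",[[0,0,0]]))
t=cv2.imread("pics/top0.png");s=cv2.imread("pics/scene0.png")
crop(t,270,145,370,225,"pics/t0c.png",8)
crop(s,235,185,345,267,"pics/s0c.png",7)
E
```

```text
[[322.30982207 384.02056863]
 [320.96349774 233.32222631]] [[467.06304002 376.04674377]]
```

View pics/t0c.png

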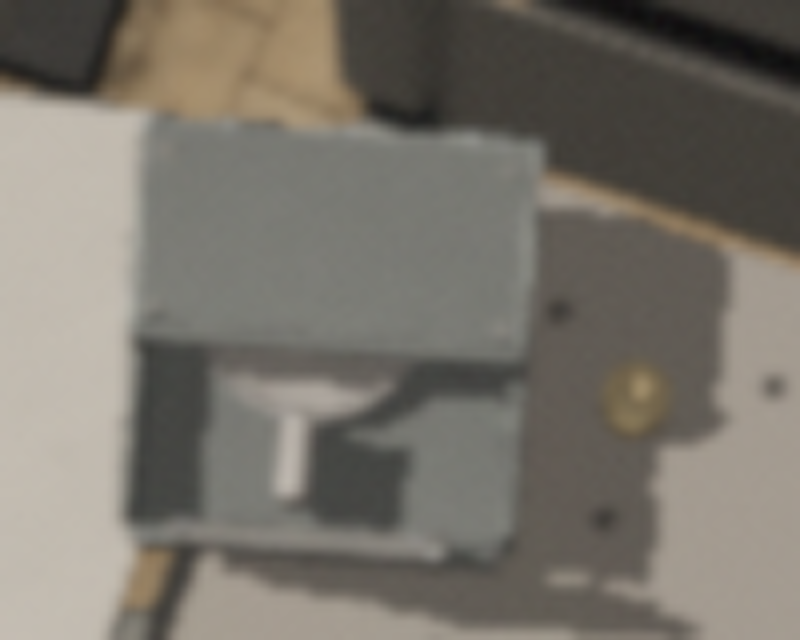

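View pics/s0c.png

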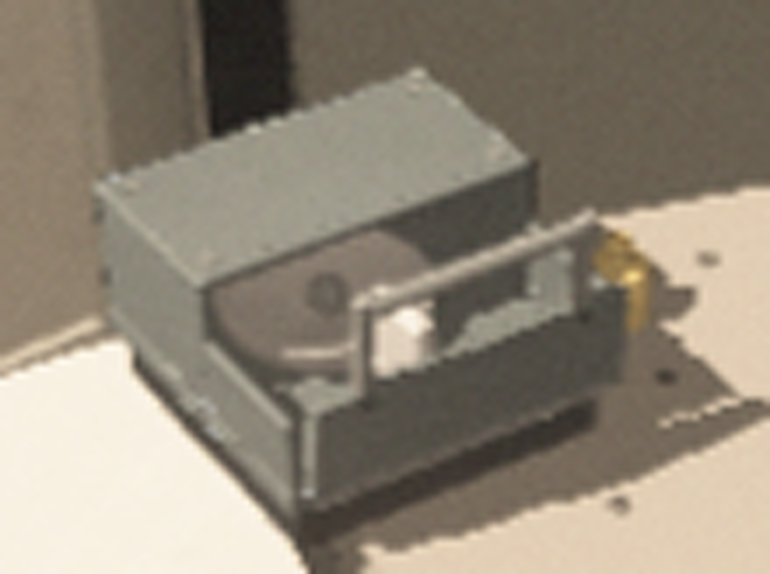

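```bash
python3 - <<'E'
from h import *
T=lambda u,v:(270+(u+.5)/8-.5,145+(v+.5)/8-.5)
S=lambda u,v:(235+(u+.5)/7-.5,185+(v+.5)/7-.5)
t=dict(FL=T(133,338),FR=T(524,360),BL=T(147,122),BR=T(546,142))
s=dict(FL=S(205,287),FR=S(535,165),BL=S(98,188),BR=S(420,70))
def tri(a,b):
    e1,d1=ray("top",a);e2,d2=ray("scene",b)
    A=np.c_[d1,-d2];k=np.linalg.lstsq(A,e2-e1,rcond=None)[0]
    p,q=e1+k[0]*d1,e2+k[1]*d2; return (p+q)/2,np.linalg.norm(p-q)
for k in t: print(k,onz("top",t[k],.106).round(4),onz("scene",s[k],.106).round(4),tri(t[k],s[k]))
for nm,src in(("top",t),("scene",s)):
    P={k:onz(nm,v,.106)[:2] for k,v in src.items()}
    # fit rigid
    L=dict(FL=(-.012,.082),FR=(-.012,-.082),BL=(.08,.082),BR=(.08,-.082))
    a=np.array([complex(*L[k]) for k in L]);b=np.array([complex(*P[k]) for k in L])
    c=np.sum(np.conj(a-a.mean())*(b-b.mean()));th=np.angle(c);o=b.mean()-np.exp(1j*th)*a.mean()
    print(nm,'yaw',np.degrees(th),'org',o,abs(b-o-np.exp(1j*th)*a).round(4), 'scale',abs(c)/np.sum(abs(a-a.mean())**2))
# handle tab top z .092
for n,p in (("front",T(289,500)),("back",T(292,413))): print(n,onz("top",p,.092))
print("tabtop scene",onz("scene",S(405,325),.09))
for n,p in (("barL",T(130,526)),("barR",T(445,549))): print(n,onz("top",p,.131))
for n,p in (("barL",S(358,302)),("barR",S(592,218))): print(n,onz("scene",p,.131))
print("weight",onz("top",T(637,398),.046),"ball s",onz("scene",S(325,292),.056))
E
```

```text
FL [0.6402 0.1105 0.106 ] [0.6415 0.1124 0.106 ] (array([0.64101684, 0.11141536, 0.10560433]), np.float64(0.0022539534268502235))
FR [ 0.6295 -0.0474  0.106 ] [ 0.6286 -0.0469  0.106 ] (array([ 0.62957173, -0.04749054,  0.10525982]), np.float64(0.00014518460959102772))
BL [0.7295 0.1047 0.106 ] [0.7298 0.1082 0.106 ] (array([0.73084995, 0.10597591, 0.10426916]), np.float64(0.0029848590837911015))
BR [ 0.7193 -0.0574  0.106 ] [ 0.7209 -0.0538  0.106 ] (array([ 0.72086166, -0.05601919,  0.10485583]), np.float64(0.0037909228285311187))
top yaw -4.0518245936584645 org (0.6456932272937177+0.02998368267067792j) [0.0022 0.0039 0.0023 0.0004] scale 0.977448590100635
scene yaw -3.791444021352084 org (0.6462825838304067+0.03224225004363381j) [0.003  0.0019 0.0018 0.0011] scale 0.9821005350932867
front [0.57558888 0.04826566 0.092     ]
back [0.61139131 0.04684237 0.092     ]
tabtop scene [0.58788364 0.05205977 0.09      ]
barL [0.55930178 0.11001376 0.131     ]
barR [ 0.54881323 -0.01472907  0.131     ]
barL [0.5655407  0.08924996 0.131     ]
barR [ 0.55380945 -0.01810812  0.131     ]
weight [ 0.62485702 -0.09567352  0.046     ] ball s [0.66689826 0.03844814 0.056     ]
```

```bash
cat >> h.py <<'E'
def go(p,yaw=None):
    """print tool-axis shift (cm) and twist (deg) to bring GRASP point to world p, tool down with jaw axis yaw"""
    o=ctrl.get_obs(); M=R.from_euler('xyz',o['orientation'],degrees=True).as_matrix()
    g=o['tool_pos']+M[:,2]*ctrl.grip_depth
    d=M.T@(np.array(p)-g)*100
    tw=0 if yaw is None else -((yaw-np.degrees(np.arctan2(M[1,0],M[0,0]))+90)%180-90)
    print('grasp',g.round(4),'ori',o['orientation'].round(2),'f',o['force'].round(1),'open',round(o['opening'],4),'t',round(o['clock'],2),'j',o['joint_pos'].round(0))
    print('-> shift cm',d.round(2),'twist',round(tw,1))
E
python3 - <<'E'
from h import *
for n,u,z in (("box",(218,183),.03),("glue",(216,227),.086),("cards",(210,249),.033),("eraser",(266,273),.015),("turq",(224,314),.02),("purple",(343,276),.02),("disp",(170,217),.05),("marker",(400,271),.02)): print(n,onz("top",u,z).round(3))
t=cv2.imread("pics/top0.png");s=cv2.imread("pics/scene0.png")
crop(t,500,280,640,380,"pics/g1.png",5);crop(s,530,80,620,200,"pics/g2.png",4)
crop(t,190,150,290,290,"pics/g3.png",4)
go((.57,.037,.2),176)
E
```

```text
box [0.672 0.347 0.03 ]
glue [0.514 0.34  0.086]
cards [0.447 0.37  0.033]
eraser [0.366 0.185 0.015]
turq [0.232 0.324 0.02 ]
purple [ 0.354 -0.072  0.02 ]
disp [0.554 0.502 0.05 ]
marker [ 0.369 -0.262  0.02 ]
grasp [ 0.2172 -0.6387  0.2445] ori [-1.7999e+02 -8.0000e-02  1.0877e+02] f [ 0.6  0.9 -1.7] open 0.0875 t 0.1 j [-55.  21.   1.  -0. -70. -17.]
-> shift cm [52.61 55.15  4.52] twist -67.2
```

View pics/g1.png

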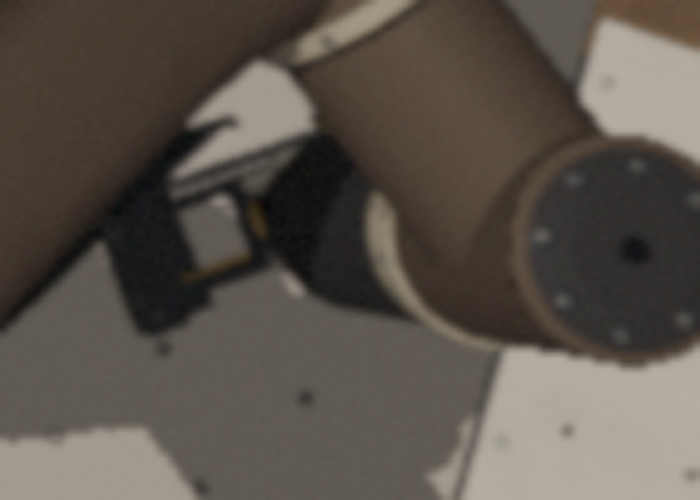

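View pics/g2.png

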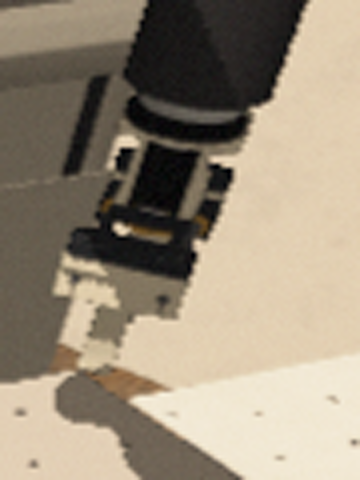

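View pics/g3.png

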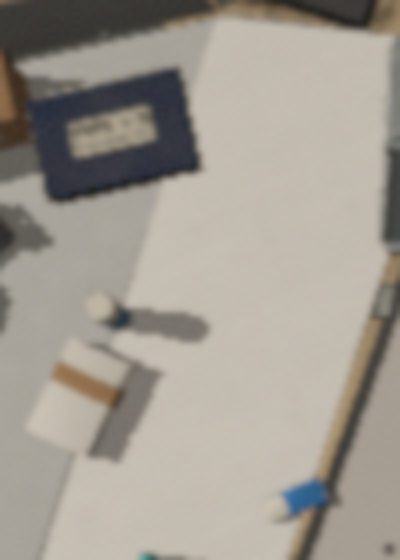

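```bash
python3 - <<'E'
from h import *
s=cv2.imread("pics/scene0.png");t=cv2.imread("pics/top0.png")
crop(s,240,220,360,340,"pics/g4.png",5);crop(t,240,190,340,290,"pics/g5.png",6)
E
```

```text
(no output)
```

View pics/g4.png

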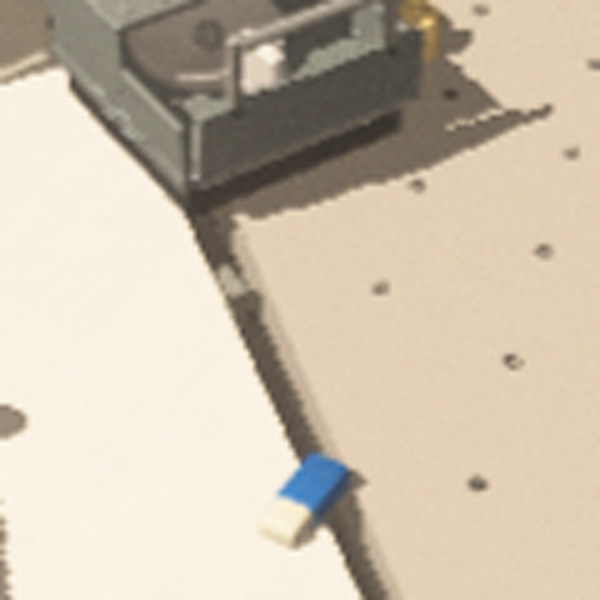

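View pics/g5.png

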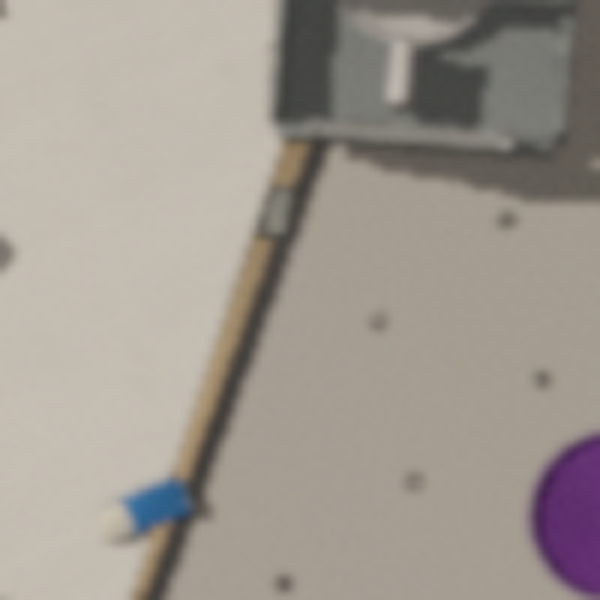

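```bash
cat >> h.py <<'E'
def tri(a,b):
    e1,d1=ray("top",a);e2,d2=ray("scene",b)
    A=np.c_[d1,-d2];k=np.linalg.lstsq(A,e2-e1,rcond=None)[0]
    p,q=e1+k[0]*d1,e2+k[1]*d2; return ((p+q)/2).round(4),np.linalg.norm(p-q).round(4)
E
python3 - <<'E'
from h import *
print("clip",tri((285.5,225.3),(287,277)))
# white edge in both views, at z=0
for u in ((184,480),(222,330),(262,220)): p=onz("top",(240+u[0]/6,190+u[1]/6),0);print("white edge top",p.round(3), "->scene crop",((proj("scene",p)[0]-[240,220])*5).round(0))
for u in ((283,584),(378,321),(507,219)): p=onz("top",(240+u[0]/6,190+u[1]/6),0);print("hole", "->scene crop",((proj("scene",p)[0]-[240,220])*5).round(0))
E
```

```text
clip (array([ 0.5285,  0.12  , -0.0055]), np.float64(0.0029))
white edge top [0.377 0.171 0.   ] ->scene crop [323. 473.]
white edge top [0.462 0.15  0.   ] ->scene crop [259. 365.]
white edge top [0.524 0.127 0.   ] ->scene crop [227. 287.]
hole ->scene crop [480. 489.]
hole ->scene crop [383. 292.]
hole ->scene crop [420. 188.]
```

```bash
python3 - <<'E'
from h import *
go((.557,.037,.21),176)
E
```

```text
grasp [ 0.2172 -0.6387  0.2445] ori [-1.7999e+02 -8.0000e-02  1.0877e+02] f [ 0.6  0.9 -1.7] open 0.0875 t 0.1 j [-55.  21.   1.  -0. -70. -17.]
-> shift cm [53.03 53.92  3.52] twist -67.2
```

Request:
carry_out --pt "2.5 2.5 0" --pt "5 5 0" --pt "7.5 7.5 0" --pt "10 10 0" --pt "12.5 12.5 0" --pt "15 15 0" --pt "18 18 0" --pt "20 20 0" --pt "23 23 0" --pt "25 25 0" --pt "27 27 0" --pt "28 28 0" --twist '[-3, -7, -12, -17, -22, -27, -32, -36, -40, -44, -47, -50]' --fingers 0.1

```text
clock: 1.1
tool_pos: [0.3929, -0.2813, 0.4042]
orientation: [179.9, -0.0, 159.0]
force: [-0.5, -0.5, 0.2]
opening: 0.0482
```

```bash
python3 - <<'E'
from h import *
go((.557,.037,.21),176)
E
```

```text
grasp [ 0.3929 -0.2811  0.2449] ori [ 1.7991e+02 -5.0000e-02  1.5902e+02] f [-0.5 -0.5  0.2] open 0.0482 t 1.1 j [-12.   2. -23.  -0. -65.  -9.]
-> shift cm [-3.94 35.57  3.54] twist -17.0
```

Request:
carry_out --pt "-0.3 3 0.2" --pt "-0.6 6 0.5" --pt "-1 10 1" --pt "-1.5 14 1.4" --pt "-2 18 1.8" --pt "-2.5 22 2.2" --pt "-2.9 26 2.6" --pt "-3.3 30 3" --pt "-3.6 33 3.3" --pt "-3.9 35.5 3.5" --pt "-3.9 35.6 3.5" --pt "-3.9 35.6 3.5" --twist '[-1, -3, -5, -7, -9, -11, -13, -15, -16, -17, -17, -17]'

```text
clock: 2.1
tool_pos: [0.5571, 0.0385, 0.3688]
orientation: [179.9, -0.1, 176.1]
force: [-0.6, 0.0, -0.5]
opening: 0.0482
```

```bash
python3 - <<'E'
from h import *
go((.557,.037,.131),176)
s=ctrl.snapshot("scene");t=ctrl.snapshot("top")
crop(s,220,130,360,250,"pics/s1.png",5);crop(t,250,130,380,240,"pics/t1.png",6)
E
```

```text
grasp [0.5568 0.0386 0.2095] ori [ 1.7994e+02 -1.1000e-01  1.7613e+02] f [-0.6  0.  -0.5] open 0.0482 t 2.1 j [ 24.  11. -17.  -0. -62. -28.]
-> shift cm [-0.05 -0.17  7.85] twist 0.1
```

View pics/s1.png

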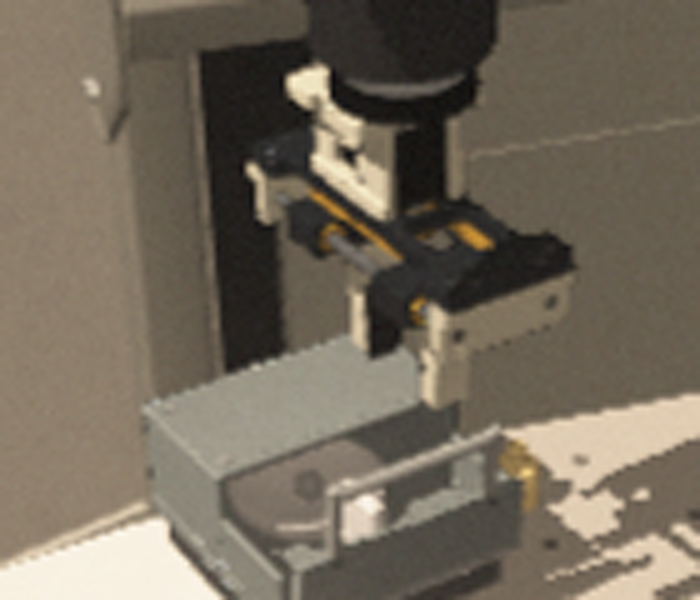

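View pics/t1.png

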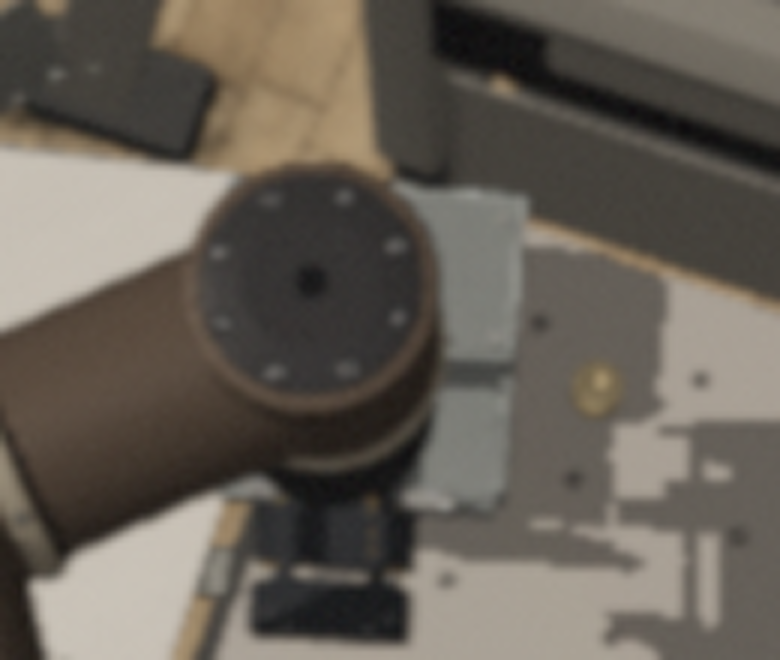

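Request:
carry_out --pt "0 -0.1 1" --pt "0 -0.1 2.2" --pt "0 -0.2 3.5" --pt "0 -0.2 4.8" --pt "0 -0.2 6" --pt "0 -0.2 7" --pt "0 -0.2 7.6" --pt "0 -0.2 7.9" --pt "0 -0.2 7.9" --twist '[0, 0, 0, 0, 0, 0, 0, 0, 0]'

```text
clock: 2.95
tool_pos: [0.556, 0.0346, 0.2898]
orientation: [179.9, -0.1, 176.0]
force: [0.5, -0.3, 0.0]
opening: 0.0486
```

```bash
python3 - <<'E'
from h import *
go((.557,.037,.131),176)
s=ctrl.snapshot("scene")
crop(s,230,140,350,260,"pics/s2.png",5)
E
```

```text
grasp [0.5556 0.0348 0.1305] ori [ 1.7995e+02 -1.2000e-01  1.7599e+02] f [ 0.5 -0.3  0. ] open 0.0486 t 2.95 j [ 24.  15. -23.  -0. -52. -28.]
-> shift cm [-0.12  0.23 -0.05] twist -0.0
```

View pics/s2.png

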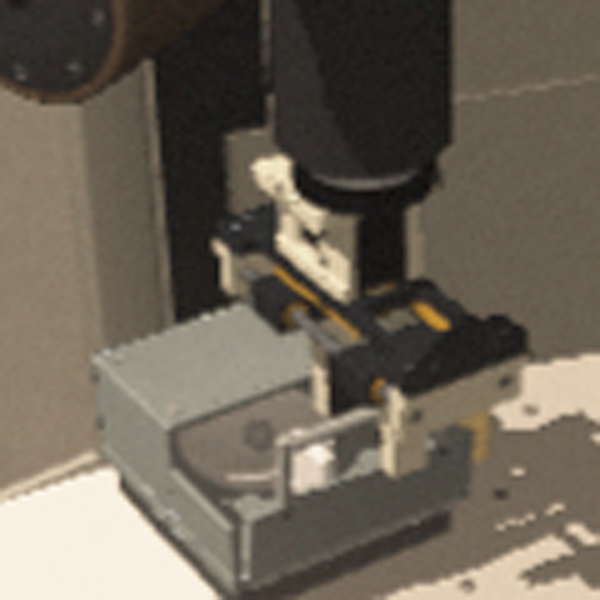

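The bar (crop 285–385, 440–410) passes between the two fingers. Close on it.

Request:
carry_out --pt "0 0 0" --pt "0 0 0" --pt "0 0 0" --pt "0 0 0" --pt "0 0 0" --pt "0 0 0" --pt "0 0 0" --twist '[0, 0, 0, 0, 0, 0, 0]' --fingers -1

```text
clock: 3.58
tool_pos: [0.5562, 0.0348, 0.2905]
orientation: [179.9, -0.1, 176.0]
force: [-1.1, 0.0, 1.7]
opening: 0.0093
```

```bash
python3 - <<'E'
from h import *
go((.557,.037,.131),176)
# arc: bar rel hinge; tool axes: x ~ -cabinet x (yaw 176), z down
import math
for th in np.arange(.15,1.56,.1):
    print(round(th,2), round(9.5*(math.sin(th)-math.sin(.05)),2), round(9.5*(math.cos(.05)-math.cos(th)),2))
E
```

```text
grasp [0.556  0.035  0.1312] ori [ 1.7993e+02 -8.0000e-02  1.7600e+02] f [-1.1  0.   1.7] open 0.0093 t 3.58 j [ 24.  15. -23.  -0. -52. -28.]
-> shift cm [-0.09  0.21  0.02] twist -0.0
0.15 0.94 0.09
0.25 1.88 0.28
0.35 2.78 0.56
0.45 3.66 0.93
0.55 4.49 1.39
0.65 5.27 1.93
0.75 6.0 2.54
0.85 6.66 3.22
0.95 7.25 3.96
1.05 7.77 4.76
1.15 8.2 5.61
1.25 8.54 6.49
1.35 8.79 7.41
1.45 8.96 8.34
1.55 9.02 9.29
```

Request:
carry_out --pt "0.9 0 0.1" --pt "1.9 0 0.3" --pt "2.8 0 0.55" --pt "3.65 0 0.9" --pt "4.5 0 1.4" --pt "5.3 0 1.9" --pt "6.0 0 2.5" --pt "6.65 0 3.2" --pt "7.25 0 3.95" --pt "7.75 0 4.75" --pt "8.2 0 5.6" --pt "8.2 0 5.6" --twist '[0, 0, 0, 0, 0, 0, 0, 0, 0, 0, 0, 0]'

```text
clock: 4.58
tool_pos: [0.4771, 0.0411, 0.235]
orientation: [179.8, 0.4, 176.1]
force: [17.5, -7.8, -10.0]
opening: 0.0087
```

```bash
python3 - <<'E'
from h import *
yaw=np.radians(-3.9)
go((.646-.179*np.cos(yaw),.031-.179*np.sin(yaw)-.002,.037),176)
E
```

```text
grasp [0.4782 0.0415 0.0757] ori [179.82   0.38 176.1 ] f [ 17.5  -7.8 -10. ] open 0.0087 t 4.58 j [ 29.  13. -36.   0. -40. -33.]
-> shift cm [ 1.1  -0.12  3.86] twist 0.1
```

Request:
carry_out --pt "0.15 -0.1 0.5" --pt "0.3 -0.1 1.0" --pt "0.45 -0.1 1.6" --pt "0.6 -0.1 2.2" --pt "0.65 -0.1 2.8" --pt "0.7 -0.1 3.3" --pt "0.7 -0.1 3.7" --pt "0.7 -0.1 3.9" --pt "0.7 -0.1 3.9" --twist '[0, 0, 0, 0, 0, 0, 0, 0, 0]'

```text
clock: 5.33
tool_pos: [0.4709, 0.0411, 0.1975]
orientation: [179.8, 0.5, 176.2]
force: [-7.3, 5.0, 28.4]
opening: 0.009
```

```bash
python3 - <<'E'
from h import *
yaw=np.radians(-3.9)
go((.646-.179*np.cos(yaw),.031-.179*np.sin(yaw)-.002,.037),176)
E
```

```text
grasp [0.4722 0.0415 0.0382] ori [179.81   0.47 176.18] f [-7.3  5.  28.4] open 0.009 t 5.33 j [ 29.  16. -39.   0. -34. -33.]
-> shift cm [ 0.48 -0.06  0.12] twist 0.2
```

Request:
carry_out --pt "0 0 -0.05" --pt "0 0 -0.05" --pt "0 0 -0.05" --pt "0 0 -0.05" --pt "0 0 -0.05" --twist '[0, 0, 0, 0, 0]' --fingers -0.4

```text
clock: 5.75
tool_pos: [0.4706, 0.0407, 0.1975]
orientation: [179.9, 0.4, 176.2]
force: [-0.4, 0.0, -0.4]
opening: 0.026
```

```bash
python3 - <<'E'
from h import *
go((.50,.05,.16),85.5)
E
```

```text
grasp [0.4717 0.0411 0.0382] ori [179.86   0.4  176.17] f [-0.4  0.  -0.4] open 0.026 t 5.75 j [ 29.  16. -39.   0. -34. -33.]
-> shift cm [ -2.85   1.11 -12.16] twist -89.3
```

Request:
carry_out --pt "0 0 -0.8" --pt "0 0 -2" --pt "0 0 -4" --pt "0 0 -6" --pt "0 0 -8" --pt "0 0 -10" --pt "0 -2 -12" --pt "0 -5 -12" --pt "0 -8 -12" --pt "0 -11 -12" --pt "0 -14 -12" --pt "0 -14 -12" --twist '[0, 0, 0, 0, 0, -5, -12, -19, -26, -33, -40, -47]' --fingers 0

```text
clock: 6.75
tool_pos: [0.4594, -0.1023, 0.3174]
orientation: [-179.8, 0.3, -137.1]
force: [-0.0, -0.8, 0.3]
opening: 0.044
```

```bash
python3 - <<'E'
from h import *
go((.59,.048,.15),85.5)
s=ctrl.snapshot("scene");t=ctrl.snapshot("top")
cv2.imwrite("pics/s3f.png",s);cv2.imwrite("pics/t3f.png",t)
crop(s,230,180,350,280,"pics/s3.png",6);crop(t,270,150,370,240,"pics/t3.png",8)
E
```

```text
grasp [ 0.4604 -0.102   0.1581] ori [-179.82    0.32 -137.14] f [-0.  -0.8  0.3] open 0.044 t 6.75 j [ 11.   6. -32.  -0. -52.  31.]
-> shift cm [-19.7    2.18   0.92] twist -42.6
```

View pics/s3.png

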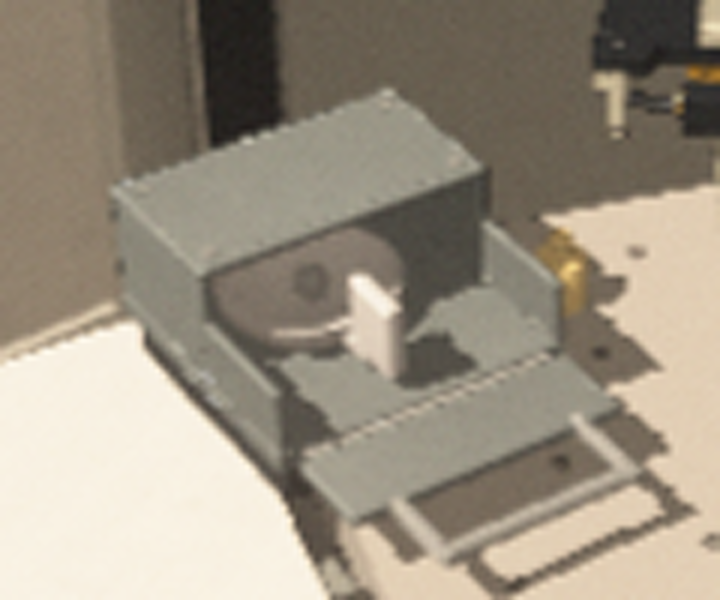

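View pics/t3.png

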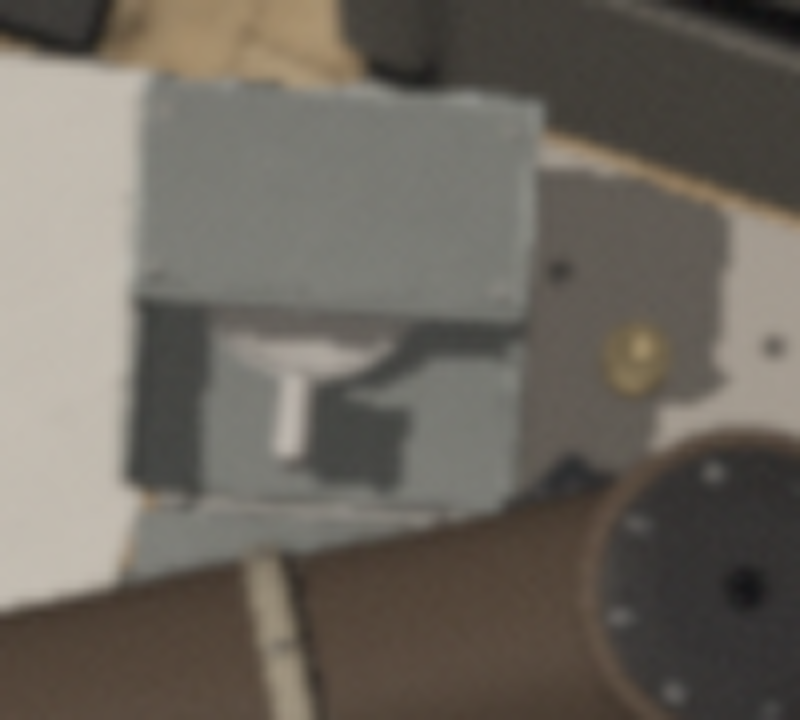

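```bash
python3 - <<'E'
from h import *
T=lambda u,v:(270+(u+.5)/8-.5,150+(v+.5)/8-.5)
S=lambda u,v:(230+(u+.5)/6-.5,180+(v+.5)/6-.5)
print("front",tri(T(289,461),S(391,314)),onz("top",T(289,461),.092),onz("scene",S(391,314),.092))
print("back",tri(T(293,377),S(357,280)),onz("top",T(293,377),.092),onz("scene",S(357,280),.092))
print("ball",onz("scene",S(312,283),.056))
for n,u in (("barL",(447,553)),("barR",(628,472))): print(n,onz("scene",S(*u),.038))
# tab axis by colour mask in top
t=cv2.imread("pics/t3f.png");
E
```

```text
front (array([0.5765, 0.0497, 0.0919]), np.float64(0.0039)) [0.57517817 0.04826799 0.092     ] [0.57798648 0.05105637 0.092     ]
back (array([0.6102, 0.0469, 0.0917]), np.float64(0.0012)) [0.6097367  0.04644511 0.092     ] [0.61034538 0.04752199 0.092     ]
ball [0.66384108 0.03844999 0.056     ]
barL [0.47512149 0.09721743 0.038     ]
barR [ 0.46785343 -0.00392523  0.038     ]
```

Request:
carry_out --pt "-1 0.2 0" --pt "-3 0.5 0" --pt "-6 0.8 0" --pt "-9 1.1 0" --pt "-12 1.4 0" --pt "-15 1.7 0" --pt "-17 2 0" --pt "-19 2.2 0" --pt "-20 2.3 0" --pt "-20 2.3 0" --twist '[-4, -9, -15, -21, -27, -33, -37, -41, -42, -42]'

```text
clock: 7.68
tool_pos: [0.5924, 0.0542, 0.3183]
orientation: [-179.6, 0.1, -95.4]
force: [0.3, -1.2, 1.2]
opening: 0.0437
```

```bash
python3 - <<'E'
from h import *
go((.593,.048,.08),85)
E
```

```text
grasp [0.5935 0.0545 0.159 ] ori [-1.7963e+02  1.3000e-01 -9.5420e+01] f [ 0.3 -1.2  1.2] open 0.0437 t 7.68 j [ 24.  17. -17.   0. -56.  60.]
-> shift cm [0.67 0.04 7.9 ] twist -0.4
```

Request:
carry_out --pt "0.3 0 1" --pt "0.6 0 2.5" --pt "0.7 0 4" --pt "0.7 0 5.5" --pt "0.7 0 6.8" --pt "0.7 0 7.6" --pt "0.7 0 8" --pt "0.7 0 8" --twist '[0, 0, 0, 0, 0, 0, 0, 0]'

```text
clock: 8.35
tool_pos: [0.5917, 0.0469, 0.2374]
orientation: [-179.7, 0.1, -95.5]
force: [-0.4, -0.3, 0.7]
opening: 0.0435
```

```bash
python3 - <<'E'
from h import *
go((.593,.048,.08),85)
s=ctrl.snapshot("scene")
crop(s,230,130,350,250,"pics/s4.png",5)
E
```

```text
grasp [0.5924 0.047  0.0781] ori [-1.7973e+02  9.0000e-02 -9.5520e+01] f [-0.4 -0.3  0.7] open 0.0435 t 8.35 j [ 23.  22. -22.   0. -46.  61.]
-> shift cm [-0.1  -0.05 -0.19] twist -0.5
```

View pics/s4.png

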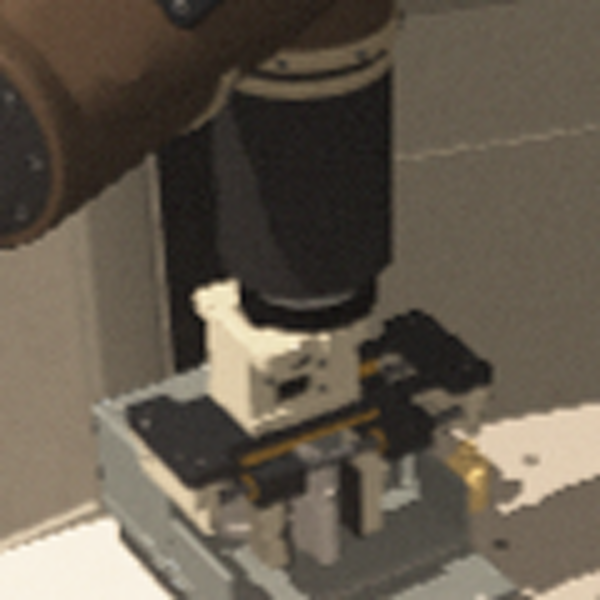

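Request:
carry_out --pt "0 0 0" --pt "0 0 0" --pt "0 0 0" --twist '[0, 0, 0]' --fingers -0.6

```text
clock: 8.65
tool_pos: [0.5922, 0.0471, 0.239]
orientation: [-179.6, 0.1, -95.5]
force: [-0.6, 0.6, 0.6]
opening: 0.0294
```

Request:
carry_out --pt "0 0 0" --pt "0 0 0" --pt "0 0 0" --pt "0 0 0" --pt "0 0 0" --twist '[0, 0, 0, 0, 0]' --fingers -1

```text
clock: 9.07
tool_pos: [0.5924, 0.0472, 0.2393]
orientation: [-179.6, 0.2, -95.5]
force: [-1.7, -0.4, 4.5]
opening: 0.012
```

```bash
python3 - <<'E'
from h import *
go((.593,.048,.08),85)
E
```

```text
grasp [0.5936 0.0475 0.08  ] ori [-1.7956e+02  1.5000e-01 -9.5490e+01] f [-1.7 -0.4  4.5] open 0.012 t 9.07 j [ 23.  22. -22.   0. -46.  61.]
-> shift cm [-0.04  0.07 -0.  ] twist -0.5
```

Request:
carry_out --pt "0 0 -0.05" --pt "0 0 -0.15" --pt "0 0 -0.3" --pt "0 0 -0.45" --pt "0 0 -0.6" --pt "0 0 -0.75" --pt "0 0 -0.85" --pt "0 0 -0.9" --pt "0 0 -0.9" --twist '[0, 0, 0, 0, 0, 0, 0, 0, 0]'

```text
clock: 9.82
tool_pos: [0.5923, 0.0472, 0.2484]
orientation: [-179.5, 0.2, -95.5]
force: [0.3, -0.9, -1.1]
opening: 0.0118
```

```bash
python3 - <<'E'
from h import *
go((.50,.056,.09),85)
s=ctrl.snapshot("scene")
crop(s,230,150,350,250,"pics/s5.png",6)
E
```

```text
grasp [0.5936 0.0475 0.0892] ori [-1.7955e+02  1.6000e-01 -9.5480e+01] f [ 0.3 -0.9 -1.1] open 0.0118 t 9.82 j [ 23.  21. -21.   0. -47.  61.]
-> shift cm [ 0.05  9.4  -0.16] twist -0.5
```

View pics/s5.png

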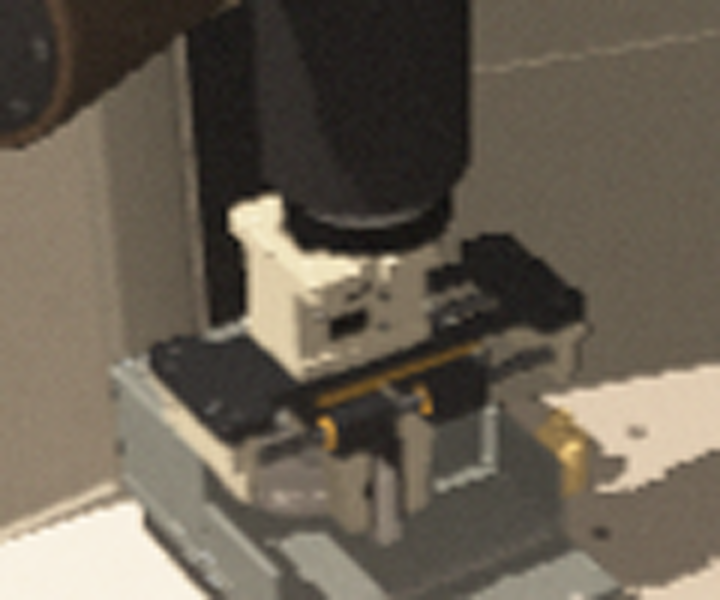

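Request:
carry_out --pt "0 0.15 0" --pt "0 0.5 0" --pt "0 1.1 0" --pt "0 1.9 0" --pt "0 2.9 0" --pt "0 4.0 0" --pt "0 5.1 0" --pt "0 6.2 0" --pt "0 7.2 0" --pt "0 8.0 0" --pt "0 8.6 0" --pt "0 9.0 0" --twist '[0, 0, 0, 0, 0, 0, 0, 0, 0, 0, 0, 0]'

```text
clock: 10.87
tool_pos: [0.5019, 0.0559, 0.2479]
orientation: [-179.5, 0.2, -95.5]
force: [-0.4, -0.6, -1.9]
opening: 0.0118
```

Request:
carry_out --pt "0 0.2 0" --pt "0 0.4 0" --pt "0 0.5 0" --pt "0 0.5 0" --twist '[0, 0, 0, 0]'

```text
clock: 11.2
tool_pos: [0.497, 0.0564, 0.2478]
orientation: [-179.5, 0.2, -95.5]
force: [0.2, 0.3, -1.9]
opening: 0.0121
```

```bash
python3 - <<'E'
from h import *
go((.49,.2,.15),85)
s=ctrl.snapshot("scene")
crop(s,230,150,350,270,"pics/s6.png",5)
E
```

```text
grasp [0.4983 0.0567 0.0885] ori [-1.7954e+02  1.7000e-01 -9.5470e+01] f [ 0.2  0.3 -1.9] open 0.0121 t 11.2 j [ 29.  14. -33.   0. -43.  55.]
-> shift cm [-14.2    2.14  -6.13] twist -0.5
```

View pics/s6.png

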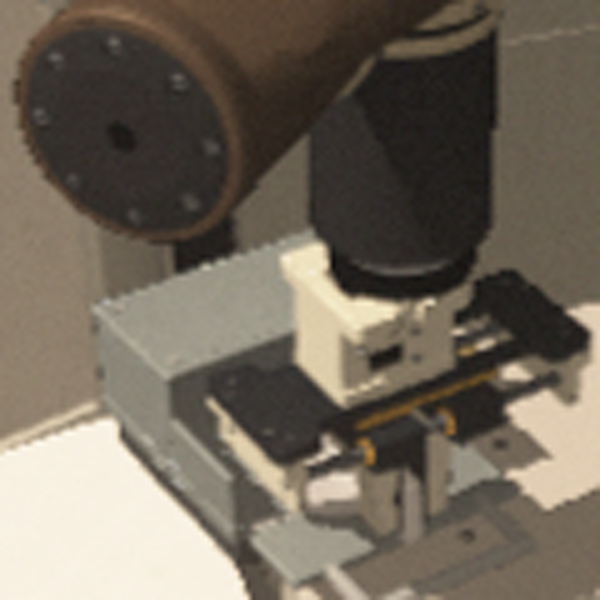

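Dish is out from under the roof (grip at about (410,510) in the crop). Now raise 6 cm.

Request:
carry_out --pt "0 0 -0.1" --pt "0 0.1 -0.4" --pt "0 0.2 -0.9" --pt "0 0.3 -1.6" --pt "0 0.4 -2.4" --pt "0 0.5 -3.3" --pt "0 0.6 -4.1" --pt "0 0.7 -4.8" --pt "0 0.7 -5.4" --pt "0 0.7 -5.8" --pt "0 0.7 -6.0" --pt "0 0.7 -6.1" --twist '[0, 0, 0, 0, 0, 0, 0, 0, 0, 0, 0, 0]'

```text
clock: 12.25
tool_pos: [0.4897, 0.057, 0.309]
orientation: [-179.5, 0.2, -95.5]
force: [-0.0, -0.2, -1.9]
opening: 0.0118
```

Request:
carry_out --pt "-0.2 0 0" --pt "-0.6 0.1 0" --pt "-1.2 0.2 0" --pt "-2.1 0.3 0" --pt "-3.2 0.5 0" --pt "-4.5 0.7 0" --pt "-5.8 0.9 0" --pt "-7.1 1.0 0" --pt "-8.4 1.1 0" --pt "-9.7 1.2 0" --pt "-10.8 1.3 0" --pt "-11.7 1.4 0" --twist '[0, 0, 0, 0, 0, 0, 0, 0, 0, 0, 0, 0]'

```text
clock: 13.25
tool_pos: [0.4869, 0.1763, 0.3092]
orientation: [-179.5, 0.2, -95.4]
force: [0.1, -0.8, -1.0]
opening: 0.0117
```

Request:
carry_out --pt "-0.7 0 0" --pt "-1.3 0.1 0" --pt "-1.8 0.1 0" --pt "-2.1 0.1 0" --pt "-2.3 0.1 0" --pt "-2.4 0.1 0" --pt "-2.4 0.1 0" --twist '[0, 0, 0, 0, 0, 0, 0]'

```text
clock: 13.83
tool_pos: [0.4883, 0.2002, 0.3093]
orientation: [-179.5, 0.2, -95.4]
force: [0.6, -0.3, -2.2]
opening: 0.012
```

```bash
python3 - <<'E'
from h import *
go((.49,.2,.04),85)
s=ctrl.snapshot("scene");t=ctrl.snapshot("top")
cv2.imwrite("pics/s7f.png",s);cv2.imwrite("pics/t7f.png",t)
crop(s,200,150,340,310,"pics/s7.png",4);crop(t,190,150,340,290,"pics/t7.png",4)
E
```

```text
grasp [0.4896 0.2006 0.15  ] ori [-179.52    0.18  -95.45] f [ 0.6 -0.3 -2.2] open 0.012 t 13.83 j [ 44.  11. -26.   0. -52.  41.]
-> shift cm [ 0.09  0.05 11.  ] twist -0.4
```

View pics/s7.png

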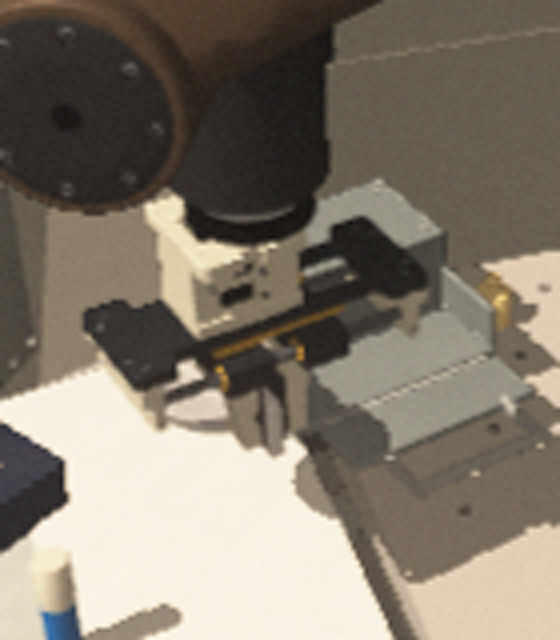

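View pics/t7.png

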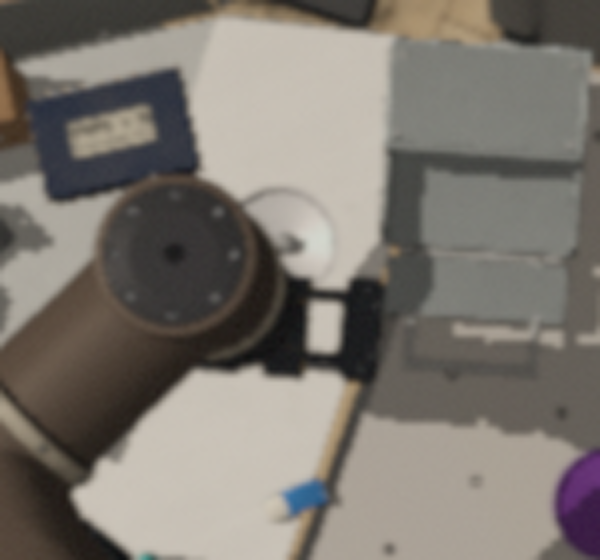

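Request:
carry_out --pt "0 0 0.1" --pt "0 0 0.4" --pt "0 0 0.9" --pt "0 0 1.6" --pt "0 0 2.5" --pt "0 0 3.5" --pt "0 0 4.5" --pt "0 0 5.5" --pt "0 0 6.5" --pt "0 0 7.4" --pt "0 0 8.2" --pt "0 0 8.8" --twist '[0, 0, 0, 0, 0, 0, 0, 0, 0, 0, 0, 0]'

```text
clock: 14.93
tool_pos: [0.4889, 0.2001, 0.2201]
orientation: [-179.6, 0.1, -95.5]
force: [-0.1, 0.4, -1.7]
opening: 0.0121
```

Request:
carry_out --pt "0 0 0.4" --pt "0 0 0.7" --pt "0 0 0.9" --pt "0 0 1.1" --pt "0 0 1.3" --pt "0 0 1.4" --pt "0 0 1.5" --pt "0 0 1.6" --pt "0 0 1.6" --twist '[0, 0, 0, 0, 0, 0, 0, 0, 0]'

```text
clock: 15.68
tool_pos: [0.4889, 0.2002, 0.204]
orientation: [-179.6, 0.1, -95.5]
force: [0.3, 0.3, -1.3]
opening: 0.0118
```

```bash
python3 - <<'E'
from h import *
go((.49,.2,.04),85)
E
```

```text
grasp [0.4902 0.2004 0.0447] ori [-1.7956e+02  1.4000e-01 -9.5460e+01] f [ 0.3  0.3 -1.3] open 0.0118 t 15.68 j [ 44.  20. -32.   0. -38.  41.]
-> shift cm [0.05 0.02 0.47] twist -0.5
```

Request:
carry_out --pt "0 0 0.1" --pt "0 0 0.15" --pt "0 0 0.2" --pt "0 0 0.25" --pt "0 0 0.3" --pt "0 0 0.35" --pt "0 0 0.4" --pt "0 0 0.4" --twist '[0, 0, 0, 0, 0, 0, 0, 0]'

```text
clock: 16.35
tool_pos: [0.489, 0.2001, 0.1999]
orientation: [-179.6, 0.1, -95.5]
force: [1.7, -0.0, -0.2]
opening: 0.012
```

Request:
carry_out --pt "0 0 0.05" --pt "0 0 0.1" --pt "0 0 0.15" --pt "0 0 0.15" --twist '[0, 0, 0, 0]'

```text
clock: 16.68
tool_pos: [0.4889, 0.2002, 0.1992]
orientation: [-179.6, 0.1, -95.4]
force: [-3.9, 0.4, 7.0]
opening: 0.0117
```

Contact (7 N up). Release gently.

Request:
carry_out --pt "0 0 -0.05" --pt "0 0 -0.05" --pt "0 0 -0.05" --pt "0 0 -0.05" --pt "0 0 -0.05" --twist '[0, 0, 0, 0, 0]' --fingers -0.2

```text
clock: 17.1
tool_pos: [0.489, 0.2002, 0.1996]
orientation: [-179.6, 0.1, -95.4]
force: [-1.3, 0.5, -0.2]
opening: 0.0341
```

Request:
carry_out --pt "0 0 -0.5" --pt "0 0 -1.5" --pt "0 0 -3" --pt "0 0 -5" --pt "0 0 -7" --pt "0 0 -9" --pt "0 0 -11" --pt "0 0 -12" --pt "0 0 -12" --twist '[0, 0, 0, 0, 0, 0, 0, 0, 0]'

```text
clock: 17.85
tool_pos: [0.4886, 0.2004, 0.3228]
orientation: [-179.3, 0.3, -95.4]
force: [-0.2, 0.3, 0.0]
opening: 0.0347
```

```bash
python3 - <<'E'
from h import *
go((.472,.041,.13),176)
s=ctrl.snapshot("scene")
crop(s,200,150,340,310,"pics/s8.png",5)
E
```

```text
grasp [0.4905 0.2012 0.1635] ori [-179.33    0.34  -95.41] f [-0.2  0.3  0. ] open 0.0347 t 17.85 j [ 44.  11. -25.   0. -54.  41.]
-> shift cm [16.14  0.37  3.25] twist 88.6
```

View pics/s8.png

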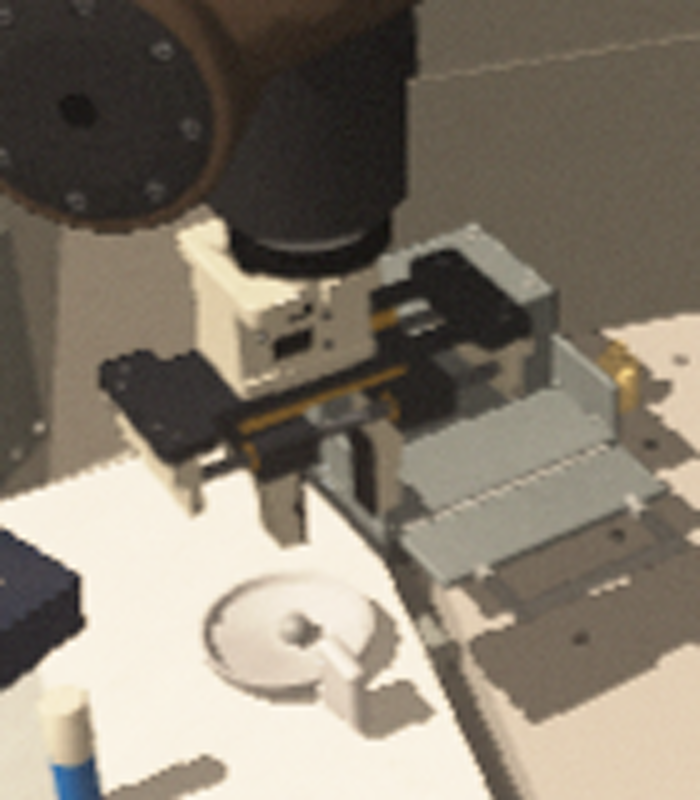

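Request:
carry_out --pt "1 0 0" --pt "3 0 0" --pt "5 0.1 0" --pt "7 0.1 0" --pt "9 0.2 0" --pt "11 0.2 0" --pt "13 0.3 0" --pt "15 0.3 0.5" --pt "16 0.4 1.5" --pt "16.1 0.4 2.5" --pt "16.1 0.4 3.2" --pt "16.1 0.4 3.2" --twist '[6, 13, 20, 27, 34, 41, 48, 55, 62, 69, 76, 83]' --fingers -0.4

```text
clock: 18.9
tool_pos: [0.4682, 0.0396, 0.2859]
orientation: [179.9, 0.4, -178.9]
force: [0.6, 0.1, 0.3]
opening: 0.0265
```

```bash
python3 - <<'E'
from h import *
go((.472,.041,.038),176)
E
```

```text
grasp [0.4692 0.0399 0.1266] ori [ 179.88    0.36 -178.86] f [0.6 0.1 0.3] open 0.0265 t 18.9 j [ 29.   8. -34.   0. -48. -28.]
-> shift cm [-0.23  0.08  8.86] twist 5.1
```

Request:
carry_out --pt "-0.2 0.1 0" --pt "-0.2 0.1 0.5" --pt "-0.2 0.1 2" --pt "-0.2 0.1 4" --pt "-0.2 0.1 5" --pt "-0.2 0.1 5.5" --pt "-0.2 0.1 5.5" --twist '[3, 5, 5, 5, 5, 5, 5]'

```text
clock: 19.48
tool_pos: [0.4698, 0.0404, 0.2292]
orientation: [180.0, 0.2, 176.1]
force: [-0.7, -0.1, -0.3]
opening: 0.0263
```

```bash
python3 - <<'E'
from h import *
go((.4719,.041,.038),176)
s=ctrl.snapshot("scene");t=ctrl.snapshot("top")
crop(s,240,150,360,290,"pics/s9.png",5);crop(t,230,170,350,280,"pics/t9.png",5)
E
```

```text
grasp [0.4703 0.0405 0.0699] ori [1.7995e+02 1.6000e-01 1.7613e+02] f [-0.7 -0.1 -0.3] open 0.0263 t 19.48 j [ 29.  13. -37.   0. -40. -33.]
-> shift cm [-0.15  0.06  3.19] twist 0.1
```

View pics/s9.png

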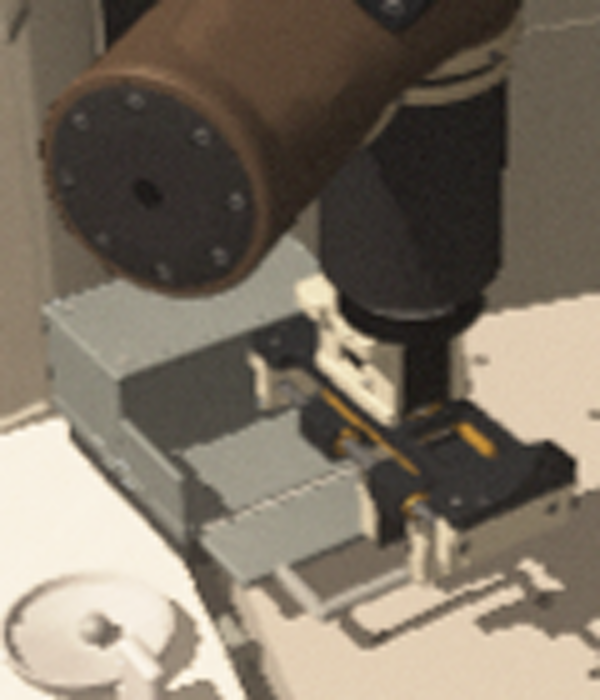

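Request:
carry_out --pt "-0.15 0 0.4" --pt "-0.15 0 1.2" --pt "-0.15 0 2" --pt "-0.15 0 2.7" --pt "-0.15 0 3.1" --pt "-0.15 0 3.2" --pt "-0.15 0 3.2" --twist '[0, 0, 0, 0, 0, 0, 0]'

```text
clock: 20.17
tool_pos: [0.4721, 0.0406, 0.1983]
orientation: [179.9, 0.3, 176.1]
force: [-0.4, 0.2, 0.1]
opening: 0.0263
```

Request:
carry_out --pt "0 0 0" --pt "0 0 0" --pt "0 0 0" --pt "0 0 0" --twist '[0, 0, 0, 0]' --fingers -1

```text
clock: 20.5
tool_pos: [0.4716, 0.0406, 0.1984]
orientation: [179.9, 0.2, 176.1]
force: [-3.4, 3.1, 3.9]
opening: 0.0086
```

```bash
python3 - <<'E'
from h import *
go((.566,.0345,.131),176)
for th in np.arange(1.45,-.06,-.1): print(round(th,2),(9.5*(np.sin(th)-1)).round(2),(-9.5*np.cos(th)).round(2))
E
```

```text
grasp [0.4722 0.0408 0.0391] ori [179.9    0.21 176.11] f [-3.4  3.1  3.9] open 0.0086 t 20.5 j [ 29.  16. -39.   0. -35. -33.]
-> shift cm [-9.43  0.02 -9.15] twist 0.1
1.45 -0.07 -1.14
1.35 -0.23 -2.08
1.25 -0.48 -3.0
1.15 -0.83 -3.88
1.05 -1.26 -4.73
0.95 -1.77 -5.53
0.85 -2.36 -6.27
0.75 -3.02 -6.95
0.65 -3.75 -7.56
0.55 -4.53 -8.1
0.45 -5.37 -8.55
0.35 -6.24 -8.92
0.25 -7.15 -9.2
0.15 -8.08 -9.39
0.05 -9.03 -9.49
-0.05 -9.97 -9.49
```

Request:
carry_out --pt "-0.05 0 -0.9" --pt "-0.2 0 -1.8" --pt "-0.45 0 -2.7" --pt "-0.8 0 -3.6" --pt "-1.25 0 -4.5" --pt "-1.75 0 -5.3" --pt "-2.35 0 -6.0" --pt "-3.0 0 -6.7" --pt "-3.75 0 -7.3" --pt "-4.5 0 -7.85" --pt "-5.3 0 -8.3" --pt "-5.8 0 -8.5" --twist '[0, 0, 0, 0, 0, 0, 0, 0, 0, 0, 0, 0]'

```text
clock: 21.5
tool_pos: [0.5269, 0.0361, 0.2862]
orientation: [-180.0, -0.1, 176.1]
force: [-18.9, 1.8, 31.4]
opening: 0.009
```

```bash
python3 - <<'E'
from h import *
go((.566,.0345,.131),176)
E
```

```text
grasp [0.5267 0.036  0.1269] ori [-1.7999e+02 -8.0000e-02  1.7614e+02] f [-18.9   1.8  31.4] open 0.009 t 21.5 j [ 25.  13. -27.  -0. -50. -29.]
-> shift cm [-3.93  0.11 -0.42] twist 0.1
```

Request:
carry_out --pt "-0.5 0 -0.2" --pt "-1.0 0 -0.35" --pt "-1.5 0 -0.48" --pt "-2.0 0 -0.58" --pt "-2.5 0 -0.66" --pt "-3.0 0 -0.72" --pt "-3.4 0 -0.75" --pt "-3.8 0 -0.75" --pt "-4.1 0 -0.75" --pt "-4.1 0 -0.75" --twist '[0, 0, 0, 0, 0, 0, 0, 0, 0, 0]'

```text
clock: 22.33
tool_pos: [0.5675, 0.0328, 0.294]
orientation: [-179.9, -0.2, 176.1]
force: [-4.7, -0.5, 5.0]
opening: 0.0089
```

```bash
python3 - <<'E'
from h import *
go((.566,.0345,.131),176)
s=ctrl.snapshot("scene")
crop(s,230,150,350,270,"pics/s10.png",5)
E
```

```text
grasp [0.5669 0.0327 0.1347] ori [-179.93   -0.2   176.12] f [-4.7 -0.5  5. ] open 0.0089 t 22.33 j [ 23.  16. -21.  -0. -53. -27.]
-> shift cm [0.1  0.18 0.37] twist 0.1
```

View pics/s10.png

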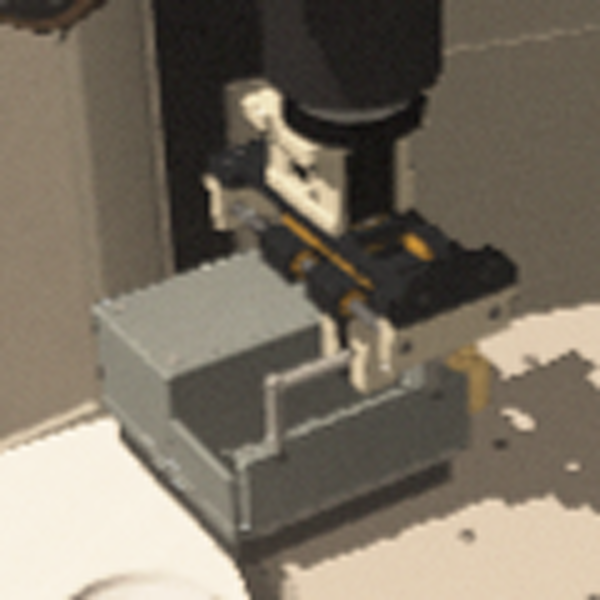

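Nearly shut; push on inward until the stop gives a reaction.

Request:
carry_out --pt "-0.2 0 0" --pt "-0.4 0 0" --pt "-0.6 0 0" --pt "-0.7 0 0" --pt "-0.7 0 0" --twist '[0, 0, 0, 0, 0]'

```text
clock: 22.8
tool_pos: [0.5697, 0.0326, 0.2939]
orientation: [-179.9, -0.9, 176.1]
force: [-29.4, 11.4, 21.5]
opening: 0.009
```

Request:
carry_out --pt "0.2 0 0" --pt "0.2 0 0" --pt "0.2 0 0" --pt "0.2 0 0" --pt "0.2 0 0" --pt "0.2 0 0" --twist '[0, 0, 0, 0, 0, 0]' --fingers -0.1

```text
clock: 23.3
tool_pos: [0.5681, 0.0325, 0.2938]
orientation: [-179.9, -0.8, 176.0]
force: [-0.5, 0.5, 0.3]
opening: 0.0385
```

Request:
carry_out --pt "0 0 -0.5" --pt "0 0 -1.5" --pt "0 0 -3" --pt "0 0 -5" --pt "0.5 0 -6.5" --pt "2 0 -7" --pt "4 0 -7" --pt "6 0 -7" --pt "8 0 -7" --pt "8 0 -7" --twist '[0, 0, 0, 0, -5, -12, -19, -26, -33, -40]'

```text
clock: 24.13
tool_pos: [0.4866, 0.0377, 0.3663]
orientation: [179.5, -0.7, -143.6]
force: [-1.7, 0.3, -0.8]
opening: 0.0395
```

```bash
python3 - <<'E'
from h import *
go((.49,.2,.12),85)
s=ctrl.snapshot("scene");t=ctrl.snapshot("top")
cv2.imwrite("pics/s11f.png",s);cv2.imwrite("pics/t11f.png",t)
crop(s,220,150,360,310,"pics/s11.png",5);crop(t,230,150,350,260,"pics/t11.png",6)
E
```

```text
grasp [0.4843 0.0377 0.207 ] ori [ 179.52   -0.67 -143.61] f [-1.7  0.3 -0.8] open 0.0395 t 24.13 j [ 27.   5. -25.  -0. -61.   9.]
-> shift cm [-10.19  12.66   8.69] twist -48.6
```

View pics/s11.png

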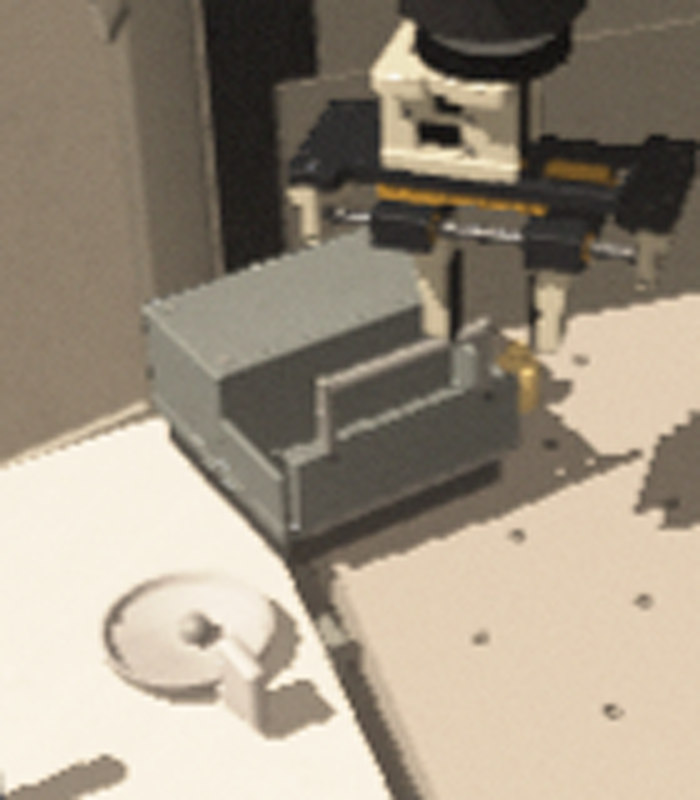

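View pics/t11.png

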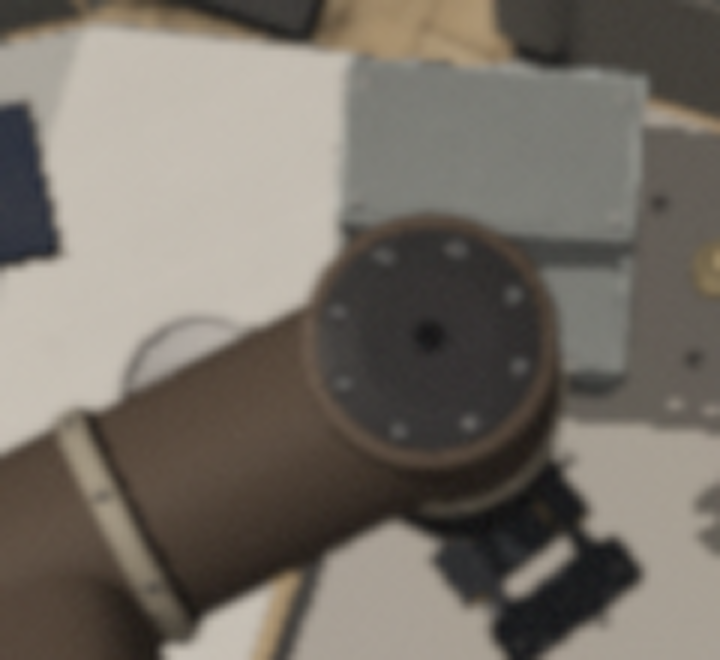

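Request:
carry_out --pt "-0.7 1 0" --pt "-2 2.5 0" --pt "-4 4.5 0" --pt "-6 7 0.5" --pt "-8 9.5 1.5" --pt "-9.5 11.5 3" --pt "-10.1 12.5 4.5" --pt "-10.2 12.7 6" --pt "-10.2 12.7 7" --pt "-10.2 12.7 7.5" --pt "-10.2 12.7 7.5" --twist '[-6, -12, -19, -26, -33, -39, -44, -47, -48.5, -48.5, -48.5]' --fingers -0.15

```text
clock: 25.15
tool_pos: [0.4955, 0.2009, 0.2904]
orientation: [179.2, -0.2, -95.5]
force: [-0.2, 0.8, -0.0]
opening: 0.0372
```

```bash
python3 - <<'E'
from h import *
go((.4902,.2004,.0395),84.6)
E
```

```text
grasp [0.4932 0.2006 0.1311] ori [179.2   -0.18 -95.52] f [-0.2  0.8 -0. ] open 0.0372 t 25.15 j [ 43.  14. -25.  -1. -52.  42.]
-> shift cm [0.02 0.17 9.17] twist -0.1
```

Request:
carry_out --pt "0 0.1 1" --pt "0 0.2 2.5" --pt "0 0.2 4.2" --pt "0 0.2 6" --pt "0 0.2 7.5" --pt "0 0.2 8.6" --pt "0 0.2 9.1" --pt "0 0.2 9.1" --twist '[0, 0, 0, 0, 0, 0, 0, 0]'

```text
clock: 25.82
tool_pos: [0.4922, 0.2006, 0.1987]
orientation: [179.1, -0.2, -95.6]
force: [0.4, 0.3, 0.1]
opening: 0.0374
```

```bash
python3 - <<'E'
from h import *
go((.4902,.2004,.0395),84.6)
s=ctrl.snapshot("scene")
crop(s,200,180,320,310,"pics/s12.png",5)
E
```

```text
grasp [0.4898 0.2002 0.0394] ori [179.15  -0.24 -95.63] f [0.4 0.3 0.1] open 0.0374 t 25.82 j [ 43.  21. -31.  -1. -39.  42.]
-> shift cm [-0.03 -0.04 -0.01] twist -0.2
```

View pics/s12.png

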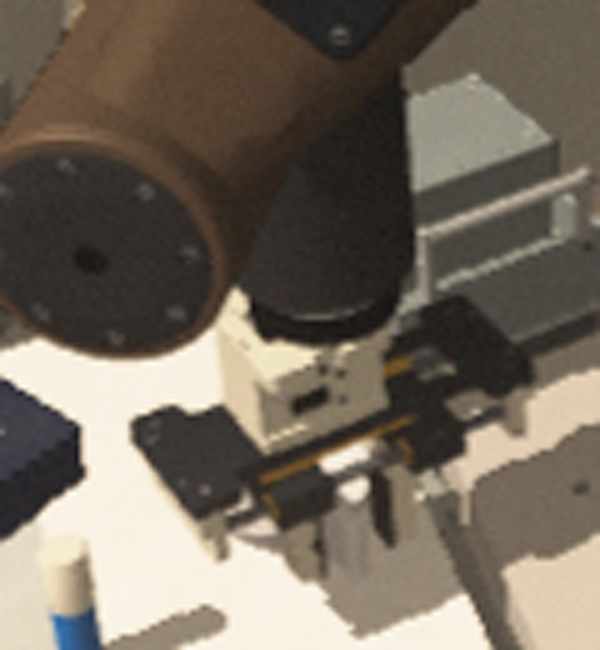

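Request:
carry_out --pt "0 0 0" --pt "0 0 0" --pt "0 0 0" --pt "0 0 0" --pt "0 0 0" --pt "0 0 0" --twist '[0, 0, 0, 0, 0, 0]' --fingers -1

```text
clock: 26.37
tool_pos: [0.4926, 0.2009, 0.2]
orientation: [179.2, -0.2, -95.6]
force: [-0.9, -0.8, 4.1]
opening: 0.0119
```

Request:
carry_out --pt "0 0 -0.1" --pt "0 0 -0.3" --pt "0 0 -0.7" --pt "0 0 -1.3" --pt "0 0 -2.1" --pt "0 0 -3.1" --pt "0 0 -4.2" --pt "0 0 -5.3" --pt "0 0 -6.4" --pt "0 0 -7.4" --pt "0 0 -8.3" --pt "0 0 -9.1" --twist '[0, 0, 0, 0, 0, 0, 0, 0, 0, 0, 0, 0]'

```text
clock: 27.37
tool_pos: [0.4938, 0.2011, 0.2923]
orientation: [179.3, -0.1, -95.6]
force: [0.1, 0.2, -2.2]
opening: 0.012
```

Request:
carry_out --pt "0 0 -0.8" --pt "0 0 -1.7" --pt "0 0 -2.7" --pt "0 0 -3.8" --pt "0 0 -4.9" --pt "0 0 -6.0" --pt "0 0 -7.0" --pt "0 0 -7.9" --pt "0 0 -8.6" --pt "0 0 -9.1" --pt "0 0 -9.4" --pt "0 0 -9.5" --twist '[0, 0, 0, 0, 0, 0, 0, 0, 0, 0, 0, 0]'

```text
clock: 28.37
tool_pos: [0.4951, 0.2012, 0.3877]
orientation: [179.3, -0.1, -95.6]
force: [0.5, -0.4, -0.9]
opening: 0.012
```

```bash
python3 - <<'E'
from h import *
go((.49,.2,.24),176)
s=ctrl.snapshot("scene");t=ctrl.snapshot("top")
crop(s,200,100,340,260,"pics/s13.png",5);crop(t,210,150,340,260,"pics/t13.png",6)
E
```

```text
grasp [0.4931 0.2011 0.2284] ori [ 1.7928e+02 -1.1000e-01 -9.5600e+01] f [ 0.5 -0.4 -0.9] open 0.012 t 28.37 j [ 43.   8. -18.  -1. -64.  42.]
-> shift cm [ 0.14  0.31 -1.16] twist 88.4
```

View pics/s13.png

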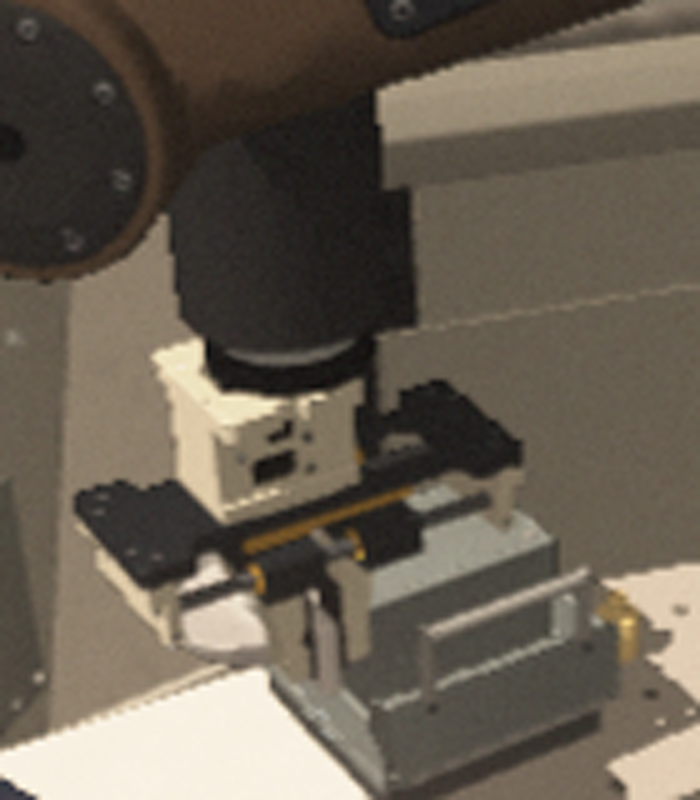

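View pics/t13.png

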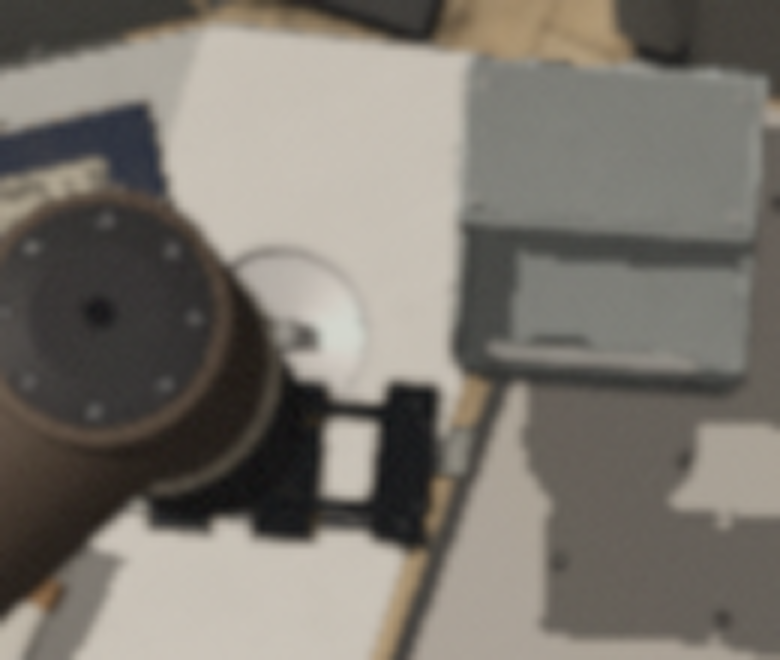

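Request:
carry_out --pt "0 0 0" --pt "0 0 0" --pt "0 0 0" --pt "0 0 0" --pt "0 0 0" --pt "0 0 0" --pt "0 0 0" --pt "0 0 0" --pt "0 0 0" --pt "0 0 0" --pt "0 0 0" --pt "0 0 0" --twist '[0.3, 1, 2, 3.5, 5.5, 8, 11, 14.5, 18, 21.5, 25, 28.5]'

```text
clock: 29.47
tool_pos: [0.495, 0.2011, 0.3869]
orientation: [179.4, -0.5, -124.3]
force: [-0.4, 1.4, -1.0]
opening: 0.0119
```

Request:
carry_out --pt "0 0 0" --pt "0 0 0" --pt "0 0 0" --pt "0 0 0" --pt "0 0 0" --pt "0 0 0" --pt "0 0 0" --pt "0 0 0" --pt "0 0 0" --pt "0 0 0" --pt "0 0 0" --pt "0 0 0" --twist '[3.5, 7, 10.5, 14, 17.5, 21, 24.5, 28, 31.5, 35, 38.5, 42]'

```text
clock: 30.47
tool_pos: [0.495, 0.2012, 0.3867]
orientation: [179.9, -0.8, -166.6]
force: [-0.1, 0.5, -1.6]
opening: 0.0115
```

```bash
python3 - <<'E'
from h import *
go((.49,.2,.24),175.6)
E
```

```text
grasp [0.4928 0.2009 0.2274] ori [ 179.9    -0.79 -166.57] f [-0.1  0.5 -1.6] open 0.0115 t 30.47 j [ 43.   8. -18.  -1. -64. -29.]
-> shift cm [ 0.31 -0.02 -1.26] twist 17.8
```

Request:
carry_out --pt "0 0 0" --pt "0 0 0" --pt "0 0 0" --pt "0 0 0" --pt "0 0 0" --pt "0 0 0" --pt "0 0 0" --pt "0 0 0" --pt "0 0 0" --pt "0 0 0" --pt "0 0 0" --pt "0 0 0" --twist '[3, 6, 8.5, 11, 13, 14.7, 16, 17, 17.6, 18, 18, 18]'

```text
clock: 31.47
tool_pos: [0.495, 0.2012, 0.3867]
orientation: [-179.9, -0.8, 175.4]
force: [0.3, 0.3, -1.2]
opening: 0.0116
```

Request:
carry_out --pt "0 0 0" --pt "0 0 0" --pt "0 0 0" --pt "0 0 0" --pt "0 0 0" --pt "0 0 0" --twist '[0, 0, 0, 0, 0, 0]'

```text
clock: 31.97
tool_pos: [0.495, 0.2012, 0.3867]
orientation: [-179.9, -0.8, 175.4]
force: [-0.1, 0.6, -1.3]
opening: 0.0119
```

```bash
python3 - <<'E'
from h import *
go((.49,.2,.24),175.6)
print(ctrl.get_obs()['qvel'].round(2))
s=ctrl.snapshot("scene");t=ctrl.snapshot("top")
cv2.imwrite("pics/s14f.png",s);cv2.imwrite("pics/t14f.png",t)
crop(s,200,100,340,260,"pics/s14.png",5);crop(t,210,150,340,260,"pics/t14.png",6)
E
```

```text
grasp [0.4928 0.2009 0.2274] ori [-179.86   -0.78  175.45] f [-0.1  0.6 -1.3] open 0.0119 t 31.97 j [ 43.   8. -18.  -1. -64. -47.]
-> shift cm [ 0.29 -0.12 -1.26] twist -0.2
[0.02 0.02 0.02 0.01 0.03 0.12]
```

View pics/s14.png

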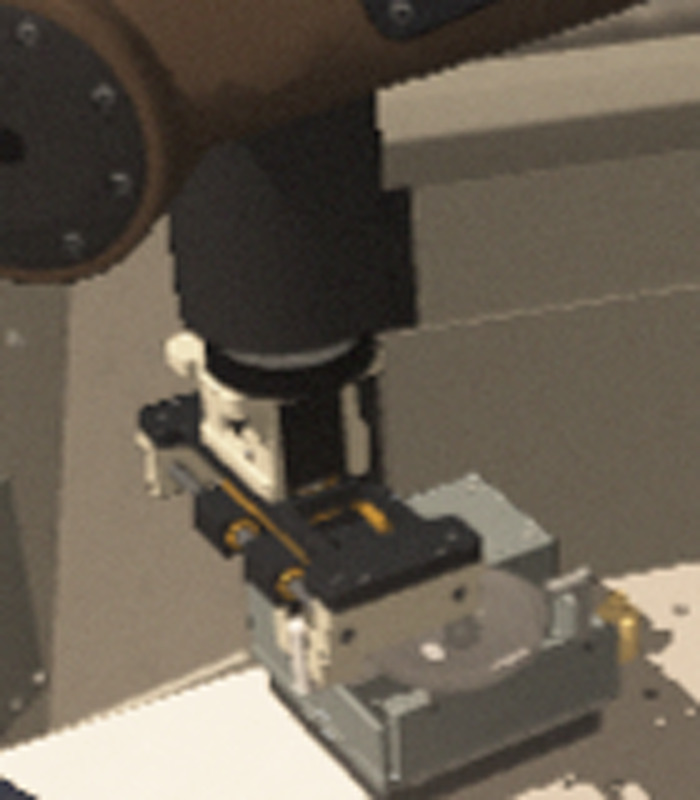

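View pics/t14.png

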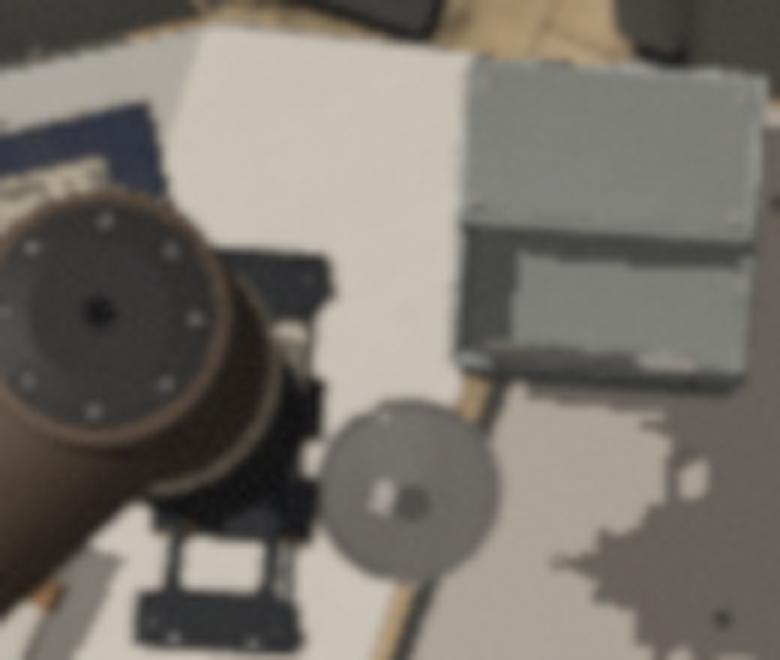

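Request:
carry_out --pt "0 0 0" --pt "0 0 0" --pt "0 0 0" --pt "0 0 0" --pt "0 0 0" --pt "0 0 0" --pt "0 0 0" --pt "0 0 0" --pt "0 0 0" --pt "0 0 0" --pt "0 0 0" --pt "0 0 0" --twist '[0, 0, 0, 0, 0, 0, 0, 0, 0, 0, 0, 0]'

```text
clock: 33.07
tool_pos: [0.495, 0.2012, 0.3867]
orientation: [-179.9, -0.8, 175.4]
force: [0.3, -0.3, -0.8]
opening: 0.0118
```

```bash
python3 - <<'E'
from h import *
go((.49,.2,.24),175.6)
t=ctrl.snapshot("top"); old=cv2.imread("pics/t14f.png")
crop(t,255,205,305,255,"pics/t15.png",12)
T=lambda u,v,s,x,y:(x+(u+.5)/s-.5,y+(v+.5)/s-.5)
a=onz("top",T(411,490,6,210,150),.207);b=onz("top",T(412,500,6,210,150),.201)
print(a,b,np.linalg.norm((a-b)[:2]))
print(np.abs(t[205:255,255:305].astype(int)-old[205:255,255:305]).max())
# expected dish centre
o=ctrl.get_obs();M=R.from_euler('xyz',o['orientation'],degrees=True).as_matrix()
g=o['tool_pos']+M[:,2]*ctrl.grip_depth; print("dish exp",g-M[:,1]*.0685, proj("top",g-M[:,1]*.0685-[0,0,.026]),proj("top",g-M[:,1]*.0685+[0,0,-.02]))
E
```

```text
grasp [0.4928 0.2009 0.2274] ori [-179.85   -0.78  175.44] f [ 0.3 -0.3 -0.8] open 0.0118 t 33.07 j [ 43.   8. -18.  -1. -64. -47.]
-> shift cm [ 0.29 -0.12 -1.26] twist -0.2
[0.4834793  0.12790702 0.207     ] [0.47912459 0.12792527 0.201     ] 0.004354748484192621
9
dish exp [0.4873756  0.13267646 0.22755546] [[276.66490507 230.2009307 ]] [[276.48614113 229.95953255]]
```

View pics/t15.png

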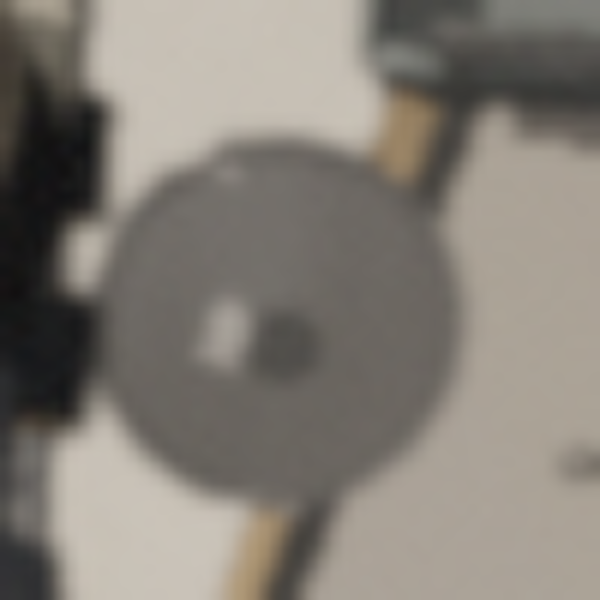

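```bash
python3 - <<'E'
from h import *
T=lambda u,v:(255+(u+.5)/12-.5,205+(v+.5)/12-.5)
S=lambda u,v:(200+(u+.5)/5-.5,100+(v+.5)/5-.5)
print("ball tri",tri(T(284,347),S(462,632)))
print("ball",onz("top",T(284,347),.201),"disc",onz("top",T(282,318),.207))
t=ctrl.snapshot("top");g=cv2.cvtColor(t,cv2.COLOR_BGR2GRAY)
c=cv2.resize(g[205:255,255:305],None,fx=8,fy=8,interpolation=cv2.INTER_CUBIC)
print(cv2.HoughCircles(cv2.GaussianBlur(c,(5,5),0),cv2.HOUGH_GRADIENT,1,100,param1=60,param2=15,minRadius=100,maxRadius=140))
s=ctrl.snapshot("scene");crop(s,260,200,320,250,"pics/s16.png",12)
E
```

```text
ball tri (array([0.4776, 0.1283, 0.2036]), np.float64(0.0012))
ball [0.47747699 0.12805119 0.201     ] disc [0.48411286 0.12803279 0.207     ]
[[[186.5 214.5 123.5]]]
```

View pics/s16.png

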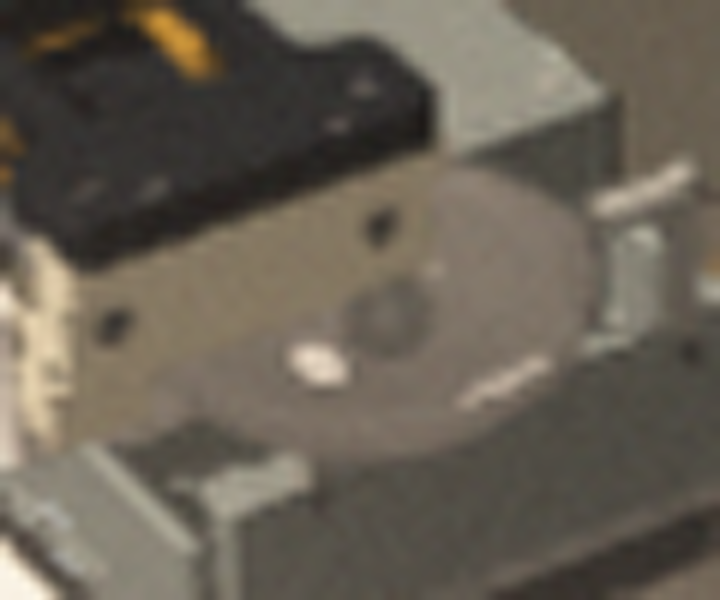

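```bash
python3 - <<'E'
from h import *
a=np.linspace(0,2*np.pi,361)
for c in ((.4853,.128),(.4874,.1315)):
    P=np.vstack([np.c_[c[0]+.048*np.cos(a),c[1]+.048*np.sin(a),0*a+z] for z in (.1874,.2074)])
    q=(proj("top",P)-[255,205]+.5)*12-.5; s=(proj("scene",P)-[260,200]+.5)*12-.5
    print(c,"top",q.min(0),q.max(0),"scene",s.min(0),s.max(0))
    b=[[c[0],c[1],.2014]]
    print(" centred ball would be top",(proj("top",b)-[255,205]+.5)*12-.5,"scene",(proj("scene",b)-[260,200]+.5)*12-.5)
E
```

```text
(0.4853, 0.128) top [ 91.06967806 123.96081075] [477.56920984 510.70174079] scene [137.63548593 155.00477753] [604.14210129 503.58718107]
 centred ball would be top [[284.06840659 315.98099111]] scene [[371.82076739 308.82714817]]
(0.4874, 0.1315) top [ 77.18455563 115.85406786] [463.77925298 502.57520444] scene [117.77355261 156.42600025] [584.73405864 505.22903833]
 centred ball would be top [[270.19701023 307.84450679]] scene [[352.169382   310.35081366]]
```

```bash
python3 - <<'E'
from h import *
a=np.linspace(0,2*np.pi,361)
for c in ((.4853,.128),):
  for z in (.1874,.2074):
    P=np.c_[c[0]+.048*np.cos(a),c[1]+.048*np.sin(a),0*a+z]
    q=(proj("top",P)-[255,205]+.5)*12-.5; s=(proj("scene",P)-[260,200]+.5)*12-.5
    print(z,"top",q.min(0),q.max(0),"scene",s.min(0),s.max(0))
S=lambda u,v:(260+(u+.5)/12-.5,200+(v+.5)/12-.5)
print(onz("scene",S(388,318),.2014))
t=ctrl.snapshot("top");cv2.imwrite("pics/t17f.png",t)
hsv=cv2.cvtColor(t,cv2.COLOR_BGR2HSV)
c=t[205:255,255:305].astype(int)
print(c[:, 24].mean(1).astype(int)); print(c[26].mean(1).astype(int)); print(c[29].mean(1).astype(int))
E
```

```text
0.1874 top [100.2658857  135.71308776] [477.56920984 510.70174079] scene [143.52842731 231.97200621] [604.14210129 503.58718107]
0.2074 top [ 91.06967806 123.96081075] [473.04589813 503.53517466] scene [137.63548593 155.00477753] [603.06792439 424.30216986]
[0.48057071 0.12729678 0.2014    ]
[189 190 190 191 190 190 190 191 190 190 178 141 106 104 109 110 109 110
 109 110 109 110 108 108 107 100  87  79  78  77  79  89  99 102 101 101
 101 101 101 101 101 105 109  95  81  72  68  71  78  85]
[ 20  21  23  29  28  27  28  45  72  94 102 104 104 104 105 104 111 134
 152 153 137 106  89  85  87  92  99 101 102 101 101 103 104 102 101 101
 100 106 129 151 159 161 160 161 161 160 161 162 161 161]
[ 30  27  24  25  27  28  29  46  72  92 100 103 102 101 102 107 123 140
 148 138 110  85  78  79  77  79  90  98  99  99 102 102 102 102 102 101
 101 110 137 156 162 161 160 161 161 161 162 162 161 161]
```

```bash
python3 - <<'E'
from h import *
go((.49,.2,.24),175.6)
print(ctrl.close_job())
E
```

```text
grasp [0.4928 0.2009 0.2274] ori [-179.85   -0.78  175.44] f [ 0.7  0.  -1.6] open 0.0121 t 33.27 j [ 43.   8. -18.  -1. -64. -47.]
-> shift cm [ 0.29 -0.12 -1.26] twist -0.2
the job is handed in; nothing more can be done
None
```

The job is handed in at about 33 s of the allowed 72 s; it reports no verdict. The steps ran in the order asked:

- **Taking the dish out:** I pulled the drop front down by its bar and brought the dish out by its handle. It stood on the white bench left of the cabinet, handle unturned.
- **Shutting the drop front:** I pushed it to its stop, where about 29 N of reaction built up and the bar stopped moving.
- **Lifting and turning:** I lifted the dish straight up until its underside was about 0.19 m above the bench, then turned it about 89°. It is still in the gripper.

What the last checks showed:
- **Grip and stillness:** the jaws read about 12 mm, which matches the handle's thickness. The arm was at rest, the tool tilt was about 0.8°, and the jaw direction was within 1° of the quarter turn.
- **Drop front:** it looked shut in the last pictures, and the bar sat slightly further in than at the start.
- **Ball:** it was not moving, but it was not exactly in the middle. The top view put it about 6 mm off and the scene view about 5 mm; my roughest estimate was 8 mm, against the 13 mm limit. I left it there rather than risk a nudge.
- **Bystanders:** no move was planned near them and the weight was in place in the last pictures, but I did not measure them again at the end.

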